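Tighten the airbrush manifold's compression nut one flat past finger-tight

ROBOT

A 7-joint arm with a two-finger parallel gripper is mounted at the origin on a cart in front of the work surface, level with it; the furniture and walls round the work are solid. World frame = base frame: x ahead of the robot, y to its left, z up, the work surface at z = 0. Lengths are in m, angles in rad, forces in N, time in s.
With the tool pointing down it reaches from about 0.425 to 0.925 m from the base axis. Payload 6.8 kg.
Tool frame: the origin (TCP) lies at the very end of the fingers, on their centre line; the grasp point (between the pads) lies r.grip_depth behind it (r.grip_depth is the distance from the TCP to the grasp point, in m); z points along the fingers, x is the direction in which the jaws open and shut, and the axes are right-handed (so a half turn about z gives the same grasp; the last joint's range is limited). The gripper opens to 85 mm and grips with 20 to 120 N. Pads are 22 mm wide; open, the fingers measure 114 mm over their backs; the gripper's body (76 mm by 85 mm) begins 54 mm behind the grasp point. The pads swing forward as they close: fully open they stand 13 mm farther back than shut.
Start: joints at [1.063, 0.477, 0.022, 1.555, -0.011, 1.109, -0.083], TCP at [0.263, -0.622, 0.231] pointing down, gripper open.
Joint ranges: [-2.96, 2.96], [-0.34, 2.1], [-1.41, 1.46], [0.24, 2.44], [-1.37, 4.51], [0.17, 1.92], [-2.96, 2.96]. Speed limits (rad/s): [2.39, 2.39, 3.14, 3.14, 3.14, 3.14, 3.14].

INTERFACE

Orientations are given as a rotation vector (axis times angle).
In Python, from bench import readout, grab_frame, workorder, r gives the robot as it stands.
- The arm moves only by the shell command python3 -m handwheel 'ROWS' [FORCE]. ROWS is text: rows parted by semicolons, each of 7 numbers parted by spaces: the shift along the tool's x, y, z in mm, then the turn, a rotation vector about the tool's x, y, z in degrees, then the finger opening in mm, from 0 to 85.4. A call has 1 to 12 rows; each row is the pose to reach, as a shift and turn from the pose commanded when the call began, along the tool's axes at that moment; what a row does not reach only later rows make up. A row lasts 1/8 s, in which the tool goes at most 62.5 mm and 10.7 degrees, less where a joint would pass 70% of its speed; a pose out of reach is approached as far as the arm can. A call with a gripper value outside its range is refused whole. The fingers move at their own pace and stop on an object; FORCE is the grip in N (left out, the last holds). Time passes only in rows, so rows that repeat a pose let the fingers close. It gives the time, the measured TCP pose, the force and the opening at its end, in the units of the state.
- readout.get_obs(): the state, without advancing time (a new reading comes with each control period).
- grab_frame(name): name is "scene" or "top"; returns a dict with "pixels" (400x640x3 uint8, red, green, blue), "fx", "fy", "cx", "cy" (pixels), "rvec" (rotation vector, rad) and "tvec" (3), from world to camera coordinates, as OpenCV has them. Camera axes: x right, y down, z forward; pixel columns grow to the right and rows downward; lengths in m; the calibration is good to about 2 mm. A picture is of the moment at which its call begins. There is no depth.
- workorder.hand_in(): hands the job in, once; it reports no verdict.
The state is a dict: "clock": time; "joints": joint angles; "qvel": joint speeds; "tau": joint torques, N m; "tcp_pos": TCP position; "orientation": TCP orientation; "contact_force": force on the tool from outside, world axes, zero at the start; "moment": the same for the moment, N m; "grip_width": finger opening in m.
Only numpy, scipy, OpenCV 4.12 (cv2) and the standard library are available. Lean on these libraries where they do the work, as an engineer would, in place of code of your own. Each camera call takes 0.05 s, during which the arm holds its last target.

TASK

Run the brass compression nut on the airbrush manifold down clockwise with the fingers until you feel it seat, and no further. Then take the box spanner from its dish, fit it over the nut and tighten one flat more, so that the red mark on the collar goes one tick (60 degrees) on, without forcing anything. Stand the spanner upright in its dish again and leave the other things where they are.

Things in the scene. Friction and masses are not known exactly. Their poses are not given: they have to be found in the camera images.
- manifold: Aluminium air manifold fixed to the desk; origin under the centre of its dark foot plate (84x84x8 mm), z up. Block 56x56 mm with a round deck to z 48. Brass nipples stick out along +-y to 52 mm, at z 26. On its vertical axis (x = y = 0): collar (46 mm across, z 48 to 55), nut (z 56 to 82), copper tube stub. Six black ticks, 60 degrees apart, ring the collar.
- stub_top (a point): Top of the fixed copper tube stub, 11 mm across, on the manifold's axis, 94 mm above the desk. It passes up through the nut and stands 12 mm above it; it goes between the fingers when the nut is gripped and has room inside the spanner.
- nut: Brass hexagon compression nut, 28 mm across flats, 26 mm high (top 5 mm a cone). Origin at its underside, z up, y square to a pair of flats. Turns on the vertical axis at constant height, clockwise from above to tighten; starts 25 to 70 degrees loose. Runs free (0.03 N m) till it seats, an angle that no mark shows; then it drags the collar along, against 0.42 N m, and stays where it is left.
- nut_dot (a point): Yellow dot on the nut's top face, 12 mm from the axis; shows how the nut is turned. The nut can be taken from above by any two opposite flats.
- collar_mark (a point): Red radial mark on the steel collar under the nut, 21 mm from the axis, on the collar's top. It starts in line with one tick. The collar stands still while the nut runs free, and turns clockwise with it once the nut is seated.
- spanner: Loose steel box spanner, about 0.22 kg, 100 mm high, upright, hexagon socket down. Origin at the centre of its lower end, z up. Outside 43 mm over corners. Socket 30 mm across flats, mouth flared to 33, y square to a pair, so it fits when its yaw is the nut's plus any multiple of 60 degrees (slack 8 degrees each way). Slides 22 mm down the nut to a shoulder: its origin is then 60 mm above the desk.
- spanner_grip (a point): Middle of the spanner's grey T grip, 86 mm above its lower end; axes as spanner. The grip is 62 mm long along x, 16 mm thick along y, 28 mm high.
- dish: Round light wood dish fixed to the desk, 84 mm across, rim 12 mm high, 76 mm wide inside, cork floor 5 mm up; origin at the centre of its underside. The spanner stands in it at the start and must stand in it again.
- orange_tape: Bystander: roll of orange masking tape, 96 mm across, 30 mm high, lying flat. Origin at the centre of its underside. Not listed but in the way near it, in the world frame: a fixed red pot of brushes at x 0.435, y -0.264 (about 0.15 high), and the desk lamp's upright arm at x 0.40, y -0.54, up to z 0.56, its upper arm going from there to x 0.84, y -0.17, z 0.72.
- blue_cup: Bystander: small pale blue paint cup, 64 mm wide, 60 mm high. Origin at the centre of its underside.
- pebble: Bystander: speckled beige pebble, 36x21x18 mm. Origin at the centre of its underside.
- mug: Bystander: cream enamel mug, 85 mm high, handle on one side. Origin at the centre of its underside.
Not all that is in view belongs to the job. Leave any green or pink look-alike of the spanner alone.

How it is judged:
On the way, in this order (a step that is already met when the one before it is completed fails the run):
1. the nut is run down finger-tight with the fingers: seated on the collar (within about 4 degrees), the collar dragged round by less than 12 degrees, the spanner not on the nut (horizontal distance between nut_dot and collar_mark below 0.0138 m and distance of collar_mark from where it was at the start of the episode below 0.0045 m and contact force between spanner and nut below 0.2 N), for 0.2 s.
2. the spanner stands over the nut and has turned it on by one flat: the collar has turned 48 to 75 degrees from its start (distance of collar_mark from where it was at the start of the episode between 0.0171 and 0.0256 m and horizontal distance between spanner and nut below 0.005 m and z of spanner in the frame of nut below 0.012 m), for 0.1 s.
At the end, for the whole second after the job is handed in: The collar stands 48 to 75 degrees clockwise of where it started, the nut is still seated on it (not backed off by more than about 15 degrees), and the spanner stands upright and at rest on the floor of its dish (distance of collar_mark from where it was at the start of the episode between 0.0171 and 0.0256 m and horizontal distance between nut_dot and collar_mark below 0.0165 m and horizontal distance between spanner and dish below 0.02 m and z of spanner in the frame of dish below 0.01 m and angle between spanner's own z axis and vertical below 0.1 rad and linear speed of spanner below 0.02 m/s); the robot touches nothing.
It fails at once if the nut is forced with the fingers: fingers on the nut while the collar has been dragged more than 12 degrees (contact force between the fingers and nut above 1 N and distance of collar_mark from where it was at the start of the episode above 0.0045 m).
It fails at once if the nut is overtightened: the collar is turned more than 80 degrees (distance of collar_mark from where it was at the start of the episode above 0.027 m).
It fails at once if the spanner is forced on the nut (more than 45 N between them) (contact force between spanner and nut above 45 N).
It fails at once if a bystander is moved by more than 15 mm (distance of any of orange_tape, blue_cup, pebble, mug from where it was at the start of the episode above 0.015 m).
It also fails if it takes over 67 s, if anything falls off the work surface, if the arm or the gripper's body presses on something with over 40 N, if the wrist force passes 120 N, or if a joint passes its speed limit or range.

## Working session

There is one attempt and no reset: what is moved stays moved. The work goes in short steps, Python scripts to look and compute and a shell command to move; the robot and the scene stay as the last step left them, time stands still between calls to the robot, and variables do not carry over. Pictures are saved under pics/ and viewed, and the job is handed in when it is done.

```bash
ls; mkdir -p pics
python3 - <<'E'
from bench import readout, grab_frame, workorder, r
import cv2
o=readout.get_obs(); print(o); print(r.grip_depth)
for n in("scene","top"):
    f=grab_frame(n); cv2.imwrite(f"pics/{n}0.png",f["pixels"][:,:,::-1]); print(n,{k:f[k] for k in f if k!="pixels"})
E
```

```text
pics
{'clock': 0.0, 'joints': array([ 1.06291518,  0.47782108,  0.02233577,  1.55646148, -0.0114998 ,
        1.1093101 , -0.08309269]), 'qvel': array([ 0.00058674,  0.00173966,  0.00111104,  0.00172274, -0.00061716,
        0.00018524,  0.00101231]), 'tau': array([-2.41280293e-05, -5.96447539e+01,  1.60782505e+00, -2.81192994e+01,
        1.25015658e-02,  9.33681760e-03,  1.27766094e-05]), 'tcp_pos': array([ 0.26247419, -0.62122358,  0.23030735]), 'orientation': array([-2.61756662e+00,  1.73556552e+00,  2.56339906e-03]), 'contact_force': array([ 0.09909304,  0.34664522, -0.02230774]), 'moment': array([-0.02974754, -0.01722558,  0.03868224]), 'grip_width': 0.08531437432470845}
0.0187
scene {'fx': 485.11193849835155, 'fy': 485.11193849835155, 'cx': 305.9345897915272, 'cy': 199.8951096329278, 'rvec': array([ 0.78756609, -2.39943343,  1.30586073]), 'tvec': array([0.32404417, 0.23826997, 0.94310395])}
top {'fx': 508.7955092309355, 'fy': 508.7955092309355, 'cx': 315.51017382360993, 'cy': 191.89112269449095, 'rvec': array([ 2.17922732, -2.19478236,  0.07380898]), 'tvec': array([-0.06821188,  0.45762082,  1.30877352])}
```

View pics/scene0.png

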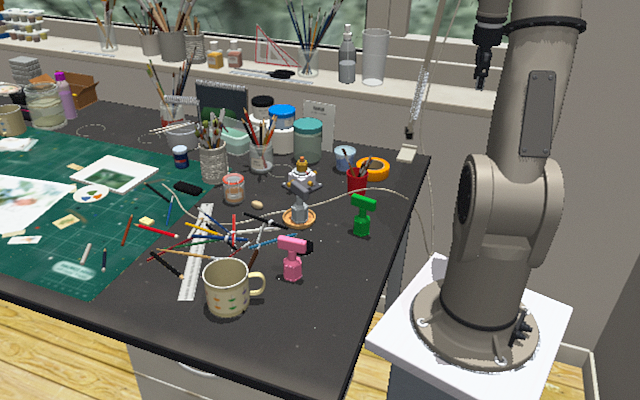

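View pics/top0.png

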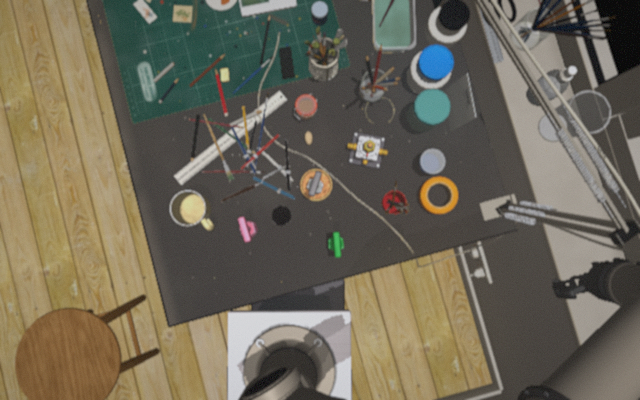

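```bash
cat > h.py <<'E'
from bench import readout, grab_frame, workorder, r
import cv2, numpy as np
from scipy.spatial.transform import Rotation as R
def proj(f,P):
    P=np.atleast_2d(np.asarray(P,float)); K=np.array([[f["fx"],0,f["cx"]],[0,f["fy"],f["cy"]],[0,0,1]])
    return cv2.projectPoints(P,f["rvec"],f["tvec"],K,None)[0].reshape(-1,2)
def unproj(f,uv,z):
    Rm=R.from_rotvec(f["rvec"]).as_matrix(); c=-Rm.T@f["tvec"]
    d=Rm.T@np.array([(uv[0]-f["cx"])/f["fx"],(uv[1]-f["cy"])/f["fy"],1]); return c+d*(z-c[2])/d[2]
def crop(f,c,half,scale,name):
    x0,y0=int(c[0]-half),int(c[1]-half); im=f["pixels"][max(0,y0):y0+2*half,max(0,x0):x0+2*half,::-1]
    cv2.imwrite("pics/"+name,cv2.resize(im,None,fx=scale,fy=scale,interpolation=cv2.INTER_CUBIC)); return x0,y0
E
python3 - <<'E'
from h import *
t=grab_frame("top"); s=grab_frame("scene")
print("clk",readout.get_obs()["clock"])
print("nut", unproj(t,(369,146),0.094),"dish",unproj(t,(316,185),0.01))
a=crop(t,(369,148),30,10,"nt.png"),crop(t,(316,185),30,10,"dt.png")
b=crop(s,(302,175),30,10,"ns.png"),crop(s,(300,213),30,10,"ds.png")
print(a,b)
for n,f in(("t",t),("s",s)):
  print(n,-R.from_rotvec(f["rvec"]).as_matrix().T@f["tvec"])
im=[cv2.imread("pics/"+x) for x in("nt.png","ns.png","dt.png","ds.png")]
im=[cv2.resize(i,(400,300)) if 0 else cv2.resize(i,(560,560)) for i in im]
E
```

```text
clk 0.2
nut [ 0.5641516  -0.20399093  0.094     ] dish [ 0.47555001 -0.07287543  0.01      ]
((339, 118), (286, 155)) ((272, 145), (270, 183))
t [ 0.3677554  -0.07123644  1.33665221]
s [-0.13098767  0.72592473  0.71210798]
```

View pics/nt.png

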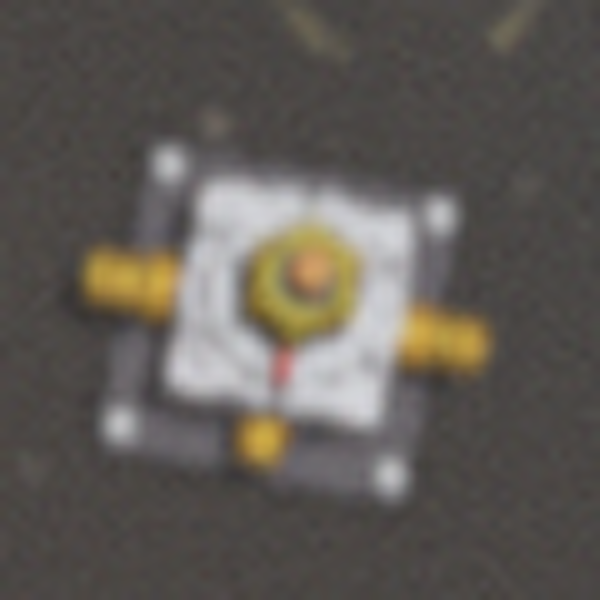

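View pics/ns.png

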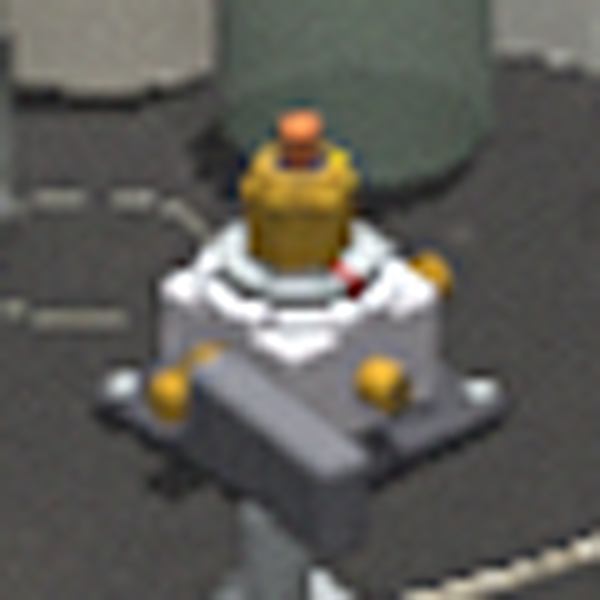

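View pics/dt.png

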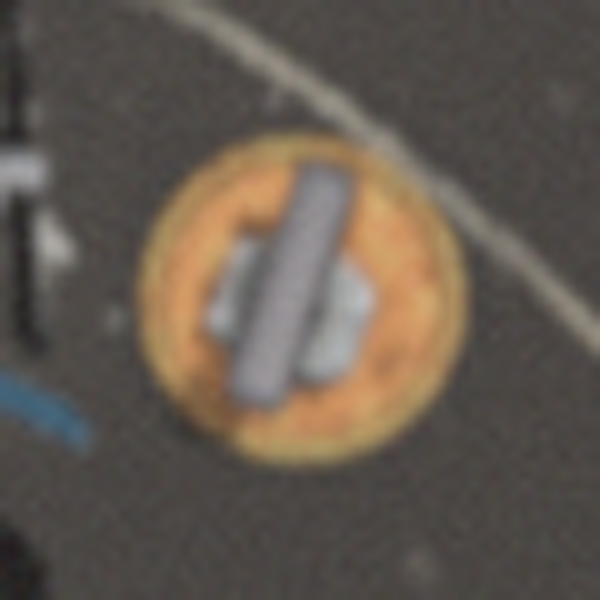

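View pics/ds.png

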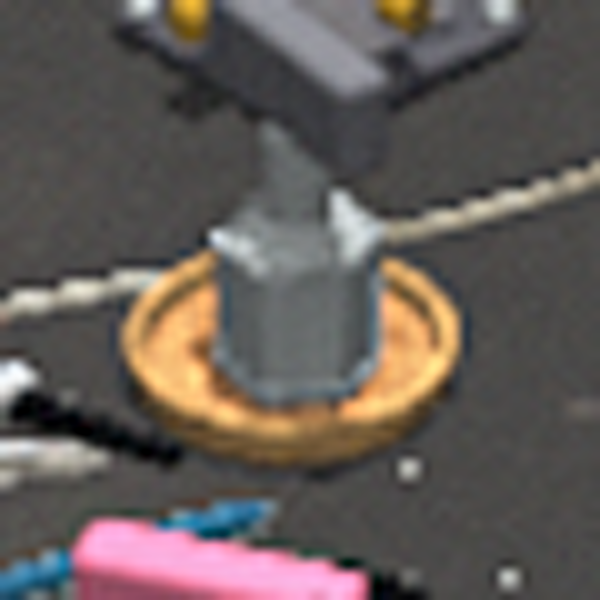

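```bash
cat >> h.py <<'E'
def px(o,u,v,s=10): return (o[0]+(u+.5)/s-.5, o[1]+(v+.5)/s-.5)
def tri(fs,uvs):
    A=[];b=[]
    for f,uv in zip(fs,uvs):
        Rm=R.from_rotvec(f["rvec"]).as_matrix(); c=-Rm.T@f["tvec"]
        d=Rm.T@np.array([(uv[0]-f["cx"])/f["fx"],(uv[1]-f["cy"])/f["fy"],1]); d/=np.linalg.norm(d)
        M=np.eye(3)-np.outer(d,d); A.append(M); b.append(M@c)
    return np.linalg.lstsq(np.vstack(A),np.hstack(b),rcond=None)[0]
def rect(f,c,z,half,n,name=None):
    # world-aligned view: image right=-y, up=+x
    c=np.asarray(c); w=np.array([[c[0]+half,c[1]+half,z],[c[0]+half,c[1]-half,z],[c[0]-half,c[1]-half,z],[c[0]-half,c[1]+half,z]])
    H=cv2.getPerspectiveTransform(proj(f,w).astype(np.float32),np.float32([[0,0],[n,0],[n,n],[0,n]]))
    im=cv2.warpPerspective(f["pixels"][:,:,::-1],H,(n,n),flags=cv2.INTER_CUBIC)
    if name: cv2.imwrite("pics/"+name,im)
    return im
E
python3 - <<'E'
from h import *
t=grab_frame("top"); s=grab_frame("scene")
T=(339,118);S=(272,145);DT=(286,155);DS=(270,183)
st=[px(T,310,268),px(S,301,125)]
P=tri([t,s],st); print("stub",P, proj(t,P)-st[0],proj(s,P)-st[1])
print("foot c",np.mean([unproj(t,px(T,*q),.011) for q in((170,163),(440,215),(390,480),(120,425))],0))
for q in((170,163),(440,215),(390,480),(120,425)): print(unproj(t,px(T,*q),.011))
print("nipple",unproj(t,px(T,85,275),.026),unproj(t,px(T,490,342),.026))
print("mark",unproj(t,px(T,283,368),.055),unproj(s,px(S,350,275),.055))
print("dot s",unproj(s,px(S,340,158),.08))
print("dish",unproj(t,px(DT,304,300),.012),unproj(s,px(DS,292,340),.010))
g=[unproj(t,px(DT,*q),.1+.005) for q in((330,165),(253,400))]; print("grip ends",g,np.mean(g,0))
c=P[:2]
A=np.hstack([rect(t,c,.055,.035,390),rect(t,c,.08,.035,390)])
B=np.hstack([rect(s,c,.055,.035,390),rect(s,c,.08,.035,390)])
cv2.imwrite("pics/rn.png",A);cv2.imwrite("pics/rns.png",B)
E
```

```text
stub [ 0.56763195 -0.20514096  0.09710631] [[0.03009528 0.04312471]] [[-0.04766277 -0.00365901]]
foot c [ 0.56778019 -0.20628757  0.011     ]
[ 0.60976462 -0.17792184  0.011     ]
[ 0.59544448 -0.24875124  0.011     ]
[ 0.52545002 -0.23452852  0.011     ]
[ 0.54046161 -0.16394868  0.011     ]
nipple [ 0.57779524 -0.15426791  0.026     ] [ 0.55950486 -0.25918767  0.026     ]
mark [ 0.54899052 -0.2023991   0.055     ] [ 0.55217146 -0.20676845  0.055     ]
dot s [ 0.56677047 -0.22197439  0.08      ]
dish [ 0.47656757 -0.07275082  0.012     ] [ 0.48027938 -0.0754973   0.01      ]
grip ends [array([ 0.50183483, -0.07920606,  0.105     ]), array([ 0.44468377, -0.06010103,  0.105     ])] [ 0.4732593  -0.06965354  0.105     ]
```

View pics/rn.png

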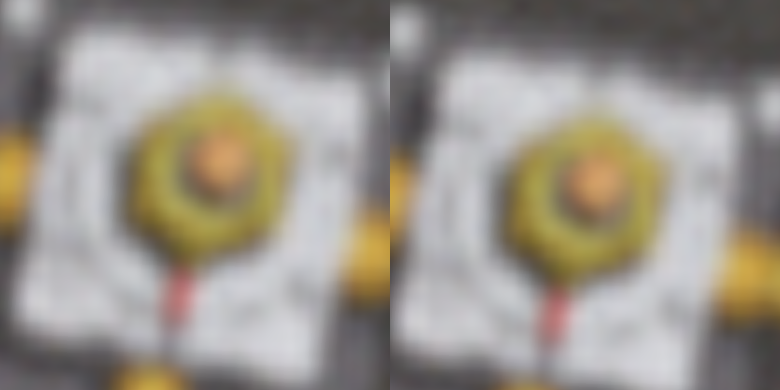

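View pics/rns.png

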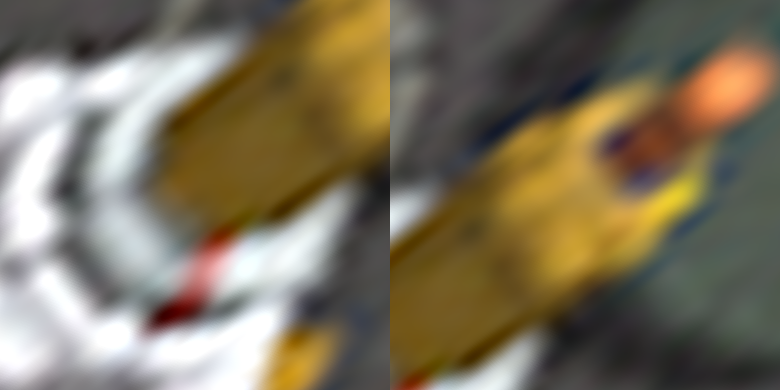

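Run:
```python
from h import *
o=readout.get_obs(); M=R.from_rotvec(o["orientation"]).as_matrix(); print(M.round(3)); print("jaw ang",np.degrees(np.arctan2(M[1,0],M[0,0])))
p=o["tcp_pos"]
for w in([.187,-.443,.25],[.31,-.32,.25],[.43,-.19,.25],[.5675,-.2055,.25]):
    print(w,(M.T@(np.array(w)-p)*1000).round(0))
# hex fit
fr=[grab_frame("top") for _ in range(6)]; t=fr[0]; im=np.mean([f["pixels"] for f in fr],0)
s=4; x0,y0,n=350,126,40
sub=cv2.resize(im[y0:y0+n,x0:x0+n].astype(np.float32),None,fx=s,fy=s,interpolation=cv2.INTER_CUBIC)
sat=(np.minimum(sub[...,0],sub[...,1])-sub[...,2])/(sub.max(2)+1)
m=(sat>.25).astype(np.uint8)
nn,l,st,ce=cv2.connectedComponentsWithStats(m); i=l[int(4*(146.5-y0)),int(4*(369-x0))]; print(i,st[i])
import itertools
k=(l>0) if i==0 else (l==i); k=k.astype(np.uint8)
cs=cv2.findContours(k,cv2.RETR_EXTERNAL,cv2.CHAIN_APPROX_NONE)[0]; k=cv2.drawContours(k*0,[max(cs,key=cv2.contourArea)],-1,1,-1)
best=[]
for yaw in range(0,60,2):
  b=(0,)
  for dx in np.arange(-.004,.0041,.001):
    for dy in np.arange(-.004,.0041,.001):
      a=np.radians(yaw+30+60*np.arange(6)); q=.014/np.cos(np.pi/6)
      X=np.c_[.5675+dx+q*np.cos(a),-.2055+dy+q*np.sin(a)]
      pts=np.vstack([np.c_[X,np.full(6,z)] for z in(.056,.077)]+[np.c_[.5675+dx+.0125*np.cos(a),-.2055+dy+.0125*np.sin(a),np.full(6,.082)]])
      uv=(proj(t,pts)-[x0,y0]+.5)*s-.5
      h=cv2.convexHull(uv.astype(np.float32)); mm=np.zeros_like(k); cv2.fillPoly(mm,[np.round(h*16).astype(np.int32)],1,shift=4)
      v=(mm&k).sum()/(mm|k).sum(); b=max(b,(v,yaw,dx,dy))
  best.append(b)
for b in best: print(np.round(b,4))
cv2.imwrite("pics/mask.png",np.hstack([cv2.resize(sub[:,:,::-1],None,fx=2,fy=2),cv2.cvtColor(cv2.resize(k*255,None,fx=2,fy=2),cv2.COLOR_GRAY2BGR)]))
```

```text
[[ 0.389 -0.921 -0.   ]
 [-0.921 -0.389  0.001]
 [-0.001  0.    -1.   ]]
jaw ang -67.09416198599257
[0.187, -0.443, 0.25] [-194.    0.  -19.]
[0.31, -0.32, 0.25] [-259. -161.  -19.]
[0.43, -0.19, 0.25] [-332. -322.  -19.]
[0.5675, -0.2055, 0.25] [-265. -443.  -19.]
0 [    0     0   160   160 22581]
[ 0.7358  0.      0.002  -0.001 ]
[ 7.337e-01  2.000e+00  2.000e-03 -1.000e-03]
[ 7.362e-01  4.000e+00  2.000e-03 -1.000e-03]
[ 7.308e-01  6.000e+00  2.000e-03 -1.000e-03]
[ 7.238e-01  8.000e+00  0.000e+00 -1.000e-03]
[7.301e-01 1.000e+01 1.000e-03 0.000e+00]
[ 7.27e-01  1.20e+01  0.00e+00 -2.00e-03]
[ 7.305e-01  1.400e+01  1.000e-03 -2.000e-03]
[7.311e-01 1.600e+01 0.000e+00 1.000e-03]
[7.235e-01 1.800e+01 1.000e-03 1.000e-03]
[ 7.337e-01  2.000e+01  1.000e-03 -2.000e-03]
[ 7.294e-01  2.200e+01  2.000e-03 -1.000e-03]
[ 7.252e-01  2.400e+01  0.000e+00 -2.000e-03]
[ 7.245e-01  2.600e+01 -1.000e-03 -2.000e-03]
[7.211e-01 2.800e+01 3.000e-03 0.000e+00]
[ 7.235e-01  3.000e+01  2.000e-03 -2.000e-03]
[ 7.266e-01  3.200e+01  0.000e+00 -1.000e-03]
[7.298e-01 3.400e+01 1.000e-03 0.000e+00]
[ 7.362e-01  3.600e+01 -1.000e-03 -1.000e-03]
[7.319e-01 3.800e+01 1.000e-03 0.000e+00]
[ 7.291e-01  4.000e+01  2.000e-03 -1.000e-03]
[ 7.238e-01  4.200e+01  1.000e-03 -1.000e-03]
[ 7.358e-01  4.400e+01  0.000e+00 -1.000e-03]
[7.316e-01 4.600e+01 1.000e-03 0.000e+00]
[7.409e-01 4.800e+01 1.000e-03 0.000e+00]
[ 7.316e-01  5.000e+01  2.000e-03 -1.000e-03]
[ 7.395e-01  5.200e+01  2.000e-03 -1.000e-03]
[ 7.344e-01  5.400e+01  2.000e-03 -1.000e-03]
[ 7.376e-01  5.600e+01  1.000e-03 -1.000e-03]
[ 7.362e-01  5.800e+01  2.000e-03 -1.000e-03][ WARN:0@10.427] global loadsave.cpp:1063 imwrite_ Unsupported depth image for selected encoder is fallbacked to CV_8U.
```

View pics/mask.png

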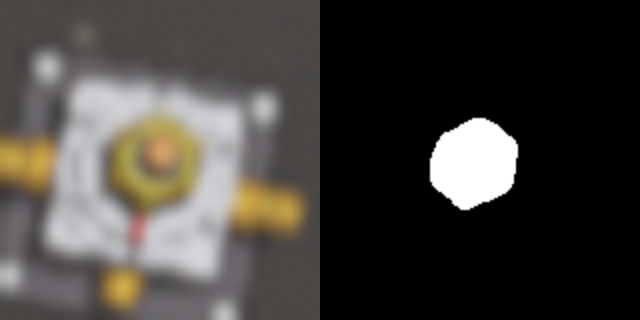

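```bash
python3 -m handwheel '-60 0 -10 0 0 0 85; -120 0 -20 0 0 0 85; -180 0 -30 0 0 0 85; -205 -30 -40 0 0 0 85; -220 -75 -40 0 0 0 85; -240 -120 -40 0 0 0 85; -262 -165 -40 0 0 0 85; -285 -215 -40 0 0 0 85; -310 -265 -40 0 0 0 85; -332 -320 -40 0 0 0 85; -332 -320 -40 0 0 0 85' 20
```

```text
clock: 1.98
tcp_pos: [0.4314, -0.1874, 0.2718]
orientation: [-2.624, 1.724, -0.002]
contact_force: [0.1, -0.1, -0.7]
grip_width: 0.085
```

```bash
python3 -m handwheel '35 -59 0 0 0 -8 85; 70 -118 0 0 0 -16 85; 70 -118 50 0 0 -24 85; 70 -118 100 0 0 -24 85; 70 -118 140 0 0 -24 85; 70 -118 140 0 0 -24 85; 70 -118 140 0 0 -24 85'
python3 - <<'E'
from h import *
o=readout.get_obs(); M=R.from_rotvec(o["orientation"]).as_matrix(); print("jaw",np.degrees(np.arctan2(M[1,0],M[0,0])),o["tcp_pos"],o["joints"].round(2))
t=grab_frame("top"); s=grab_frame("scene"); crop(t,(369,148),45,8,"a1.png"); crop(s,(302,165),45,8,"a2.png")
cv2.imwrite("pics/a.png",np.hstack([cv2.imread("pics/a1.png"),cv2.imread("pics/a2.png")])[:, :1440][::1]) 
im=cv2.imread("pics/a.png"); cv2.imwrite("pics/a.png",cv2.resize(im,(800,400)))
E
```

```text
clock: 2.85
tcp_pos: [0.565, -0.2108, 0.133]
orientation: [2.922, -1.155, 0.003]
contact_force: [0.9, 0.5, 0.3]
grip_width: 0.0848
jaw -43.13169293229441 [ 0.56503257 -0.21076406  0.13300495] [ 0.53  0.49 -0.36  1.8   0.22  0.88 -0.69]
```

View pics/a.png

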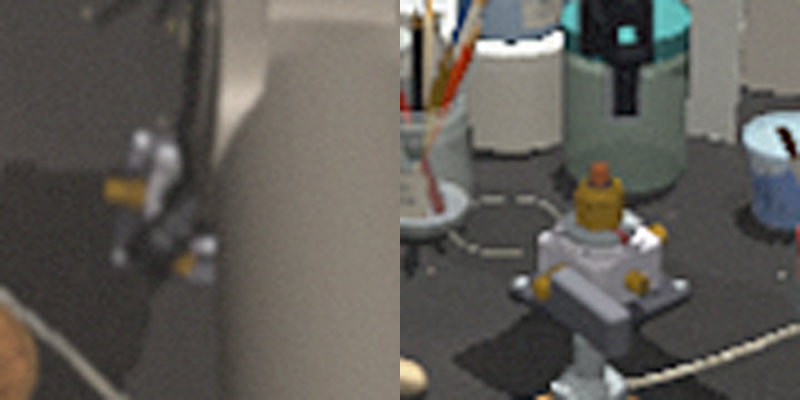

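Run:
```python
from h import *
s=grab_frame("scene"); crop(s,(310,150),75,5,"b.png")
o=readout.get_obs(); print(o["tcp_pos"], proj(s,o["tcp_pos"]))
```

```text
[ 0.56549751 -0.21051395  0.13355059] [[303.39054538 144.38251857]]
```

View pics/b.png

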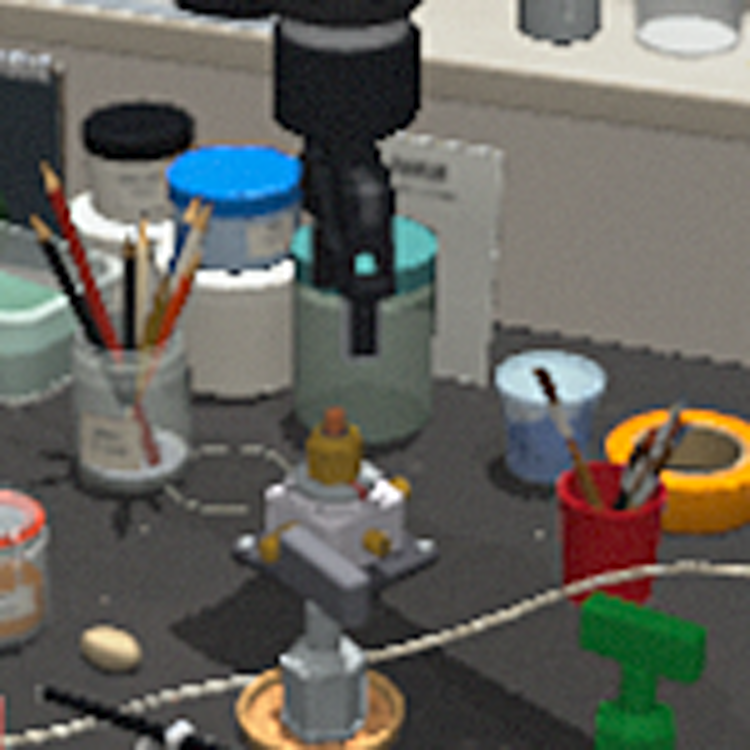

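Run:
```python
from h import *
s=grab_frame("scene"); o=readout.get_obs(); M=R.from_rotvec(o["orientation"]).as_matrix()
for sg in(-1,1): print(sg,proj(s,o["tcp_pos"]+sg*.045*M[:,0]-.012*M[:,2]))
print(o["tcp_pos"],proj(s,[.5675,-.2055,.094]),proj(s,[.5675,-.2055,.145]),proj(s,[.5713,-.2096,.094]))
p=o["tcp_pos"]; print((M.T@(np.array([.5675,-.2055,.13])-p)*1000).round(1))
```

```text
-1 [[306.55653057 148.04805503]]
1 [[300.47401491 133.26395051]]
[ 0.56528458 -0.21040287  0.13326826] [[301.72564105 158.02836728]] [[301.64644353 140.9666459 ]] [[301.50755098 157.06592901]]
[-1.7 -5.1  3.3]
```

```bash
python3 -m handwheel '-2 -6 20 0 0 0 60; -2 -6 40 0 0 0 55; -2 -6 60 0 0 0 55; -2 -6 72 0 0 0 55; -2 -6 72 0 0 0 55; -2 -6 72 0 0 0 55'
python3 - <<'E'
from h import *
s=grab_frame("scene"); crop(s,(310,160),40,10,"c1.png"); t=grab_frame("top"); crop(t,(369,148),40,10,"c2.png")
a=np.hstack([cv2.imread("pics/c1.png"),cv2.imread("pics/c2.png")]); cv2.imwrite("pics/c.png",cv2.resize(a,(800,400)))
o=readout.get_obs(); print(o["tcp_pos"], o["contact_force"],o["moment"])
E
```

```text
clock: 3.8
tcp_pos: [0.5673, -0.2043, 0.0597]
orientation: [-2.922, 1.154, -0.001]
contact_force: [-0.8, -0.4, 0.1]
grip_width: 0.055
[ 0.56748371 -0.20441155  0.06005923] [-0.04405976  0.59299681 -0.37044581] [ 0.01785339  0.03032418 -0.00608195]
```

View pics/c.png

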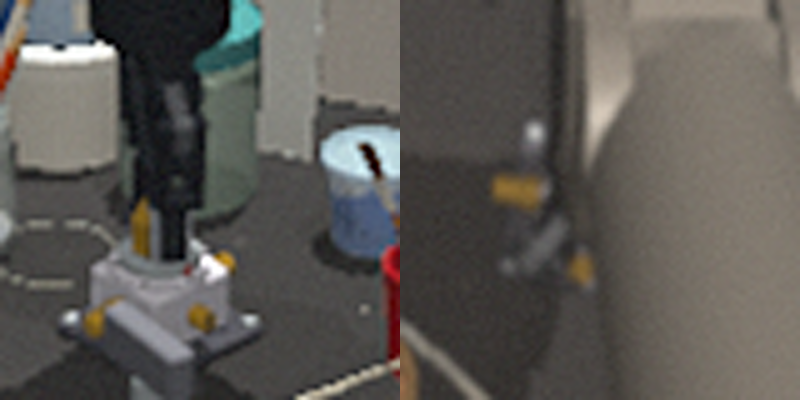

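```bash
python3 -m handwheel '0 0 2 0 0 0 35; 0 0 2 0 0 0 20; 0 0 2 0 0 0 20; 0 0 2 0 0 0 20;0 0 2 0 0 0 20;0 0 2 0 0 0 20' 25
python3 - <<'E'
from h import *
s=grab_frame("scene"); crop(s,(310,160),40,10,"d.png")
o=readout.get_obs(); M=R.from_rotvec(o["orientation"]).as_matrix(); print("jaw",np.degrees(np.arctan2(M[1,0],M[0,0])),o["tcp_pos"], o["contact_force"],o["moment"],o["grip_width"], M.T@o["contact_force"],o["joints"].round(2))
E
```

```text
clock: 4.65
tcp_pos: [0.5691, -0.2065, 0.0585]
orientation: [2.921, -1.155, 0.009]
contact_force: [3.6, -4.9, -0.2]
grip_width: 0.0274
jaw -43.16520794323315 [ 0.56908317 -0.20650265  0.0584686 ] [ 4.55543488 -3.88003933  0.4009612 ] [-0.90298957 -0.80275567  0.05284867] 0.02713312064971442 [ 5.97915716 -0.28686747 -0.36721758] [ 0.49  0.59 -0.33  1.84  0.27  0.75 -0.74]
```

View pics/d.png

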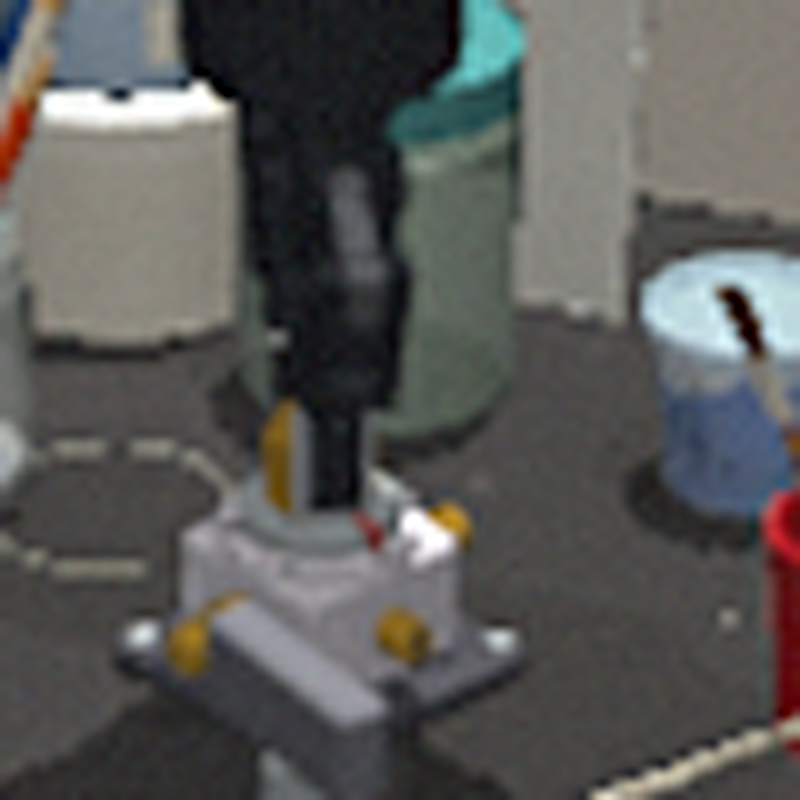

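```bash
python3 -m handwheel '1.5 -0.5 0 0 0 0 20; 3 -1 0 0 0 0 20; 3 -1 0 0 0 5 20; 3 -1 0 0 0 10 20;3 -1 0 0 0 15 20;3 -1 0 0 0 15 20'
cat > m.py <<'E'
from h import *
v=[]
for _ in range(3): 
    grab_frame("scene"); v.append(readout.get_obs())
o=v[-1]; M=R.from_rotvec(o["orientation"]).as_matrix()
F=np.mean([q["contact_force"] for q in v],0);Mo=np.mean([q["moment"] for q in v],0)
print("jaw",np.degrees(np.arctan2(M[1,0],M[0,0])).round(2),"F",F.round(2),"M",Mo.round(3),"Ftool",(M.T@F).round(2),o["tcp_pos"].round(4),o["grip_width"].round(4),"tau7",o["tau"][6].round(3),"t",o["clock"])
E
python3 m.py
```

```text
clock: 5.45
tcp_pos: [0.5691, -0.2065, 0.0584]
orientation: [2.743, -1.527, -0.0]
contact_force: [-3.7, -1.5, 10.4]
grip_width: 0.0272Traceback (most recent call last):
  File "m.py", line 7, in <module>
    print("jaw",np.degrees(np.arctan2(M[1,0],M[0,0])).round(2),"F",F.round(2),"M",Mo.round(3),"Ftool",(M.T@F).round(2),o["tcp_pos"].round(4),o["grip_width"].round(4),"tau7",o["tau"][6].round(3),"t",o["clock"])
                                                                                                                                             ^^^^^^^^^^^^^^^^^^^^^
AttributeError: 'float' object has no attribute 'round'
```

```bash
sed -i 's/o\["grip_width"\].round(4)/o["grip_width"]/' m.py; python3 m.py
python3 - <<'E'
from h import *
s=grab_frame("scene"); crop(s,(304,160),30,13,"e.png")
E
```

```text
jaw -58.15 F [-4.31 -1.78  9.84] M [-0.277  0.941 -0.008] Ftool [-0.76  4.61 -9.83] [ 0.5692 -0.2065  0.0584] 0.0274462324123589 tau7 0.025 t 5.75
```

View pics/e.png

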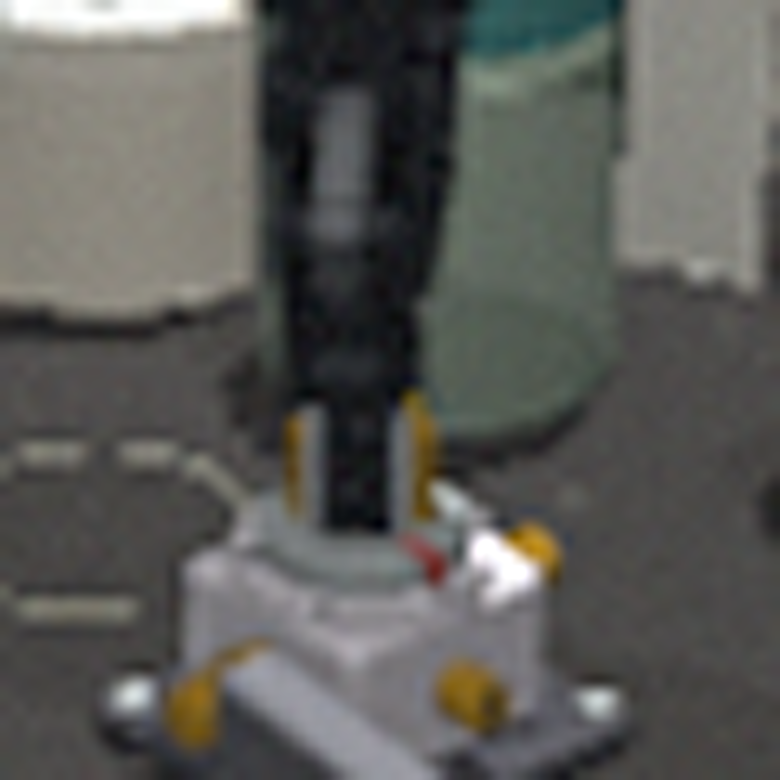

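```bash
python3 -m handwheel '0 0.7 -0.7 0 0 3 20; 0 1.5 -1 0 0 6 20; 0 1.5 -1 0 0 8 20; 0 1.5 -1 0 0 8 20'; python3 m.py
```

```text
clock: 6.3
tcp_pos: [0.5689, -0.2064, 0.0585]
orientation: [-2.633, 1.713, -0.001]
contact_force: [3.0, -1.5, -0.8]
grip_width: 0.0272
jaw -66.07 F [ 3.43 -1.97 -0.2 ] M [-0.256 -0.637 -0.004] Ftool [ 3.19 -2.33  0.2 ] [ 0.569  -0.2064  0.0585] 0.027562733986338933 tau7 0.011 t 6.45
```

```bash
python3 -m handwheel '0 0 0 0 0 3 20; 0 0 0 0 0 5 20; 0 0 0 0 0 5 20'; python3 m.py
```

```text
clock: 6.82
tcp_pos: [0.5689, -0.2063, 0.0585]
orientation: [-2.557, 1.825, -0.001]
contact_force: [3.9, -0.9, -0.3]
grip_width: 0.0271
jaw -71.05 F [ 4.   -1.63 -0.24] M [-0.306 -0.843  0.304] Ftool [ 2.84 -3.26  0.25] [ 0.569  -0.2063  0.0585] 0.027145453971706354 tau7 -0.327 t 6.975
```

```bash
python3 -m handwheel '0 0 0 0 0 3 20; 0 0 0 0 0 5 20; 0 0 0 0 0 5 20'; python3 m.py
```

```text
clock: 7.35
tcp_pos: [0.5689, -0.2063, 0.0585]
orientation: [-2.474, 1.935, -0.001]
contact_force: [4.4, -1.7, -0.3]
grip_width: 0.0274
jaw -76.06 F [ 5.09 -1.63 -0.19] M [-0.273 -1.071  0.311] Ftool [ 2.81 -4.54  0.2 ] [ 0.5689 -0.2063  0.0585] 0.027342225178299588 tau7 -0.299 t 7.5
```

Run:
```python
from h import *
fs=[grab_frame("scene") for _ in range(3)]
s=dict(fs[0]); s["pixels"]=np.mean([f["pixels"] for f in fs],0).astype(np.uint8)
crop(s,(304,160),30,13,"f.png")
```

```text
(no output)
```

View pics/f.png

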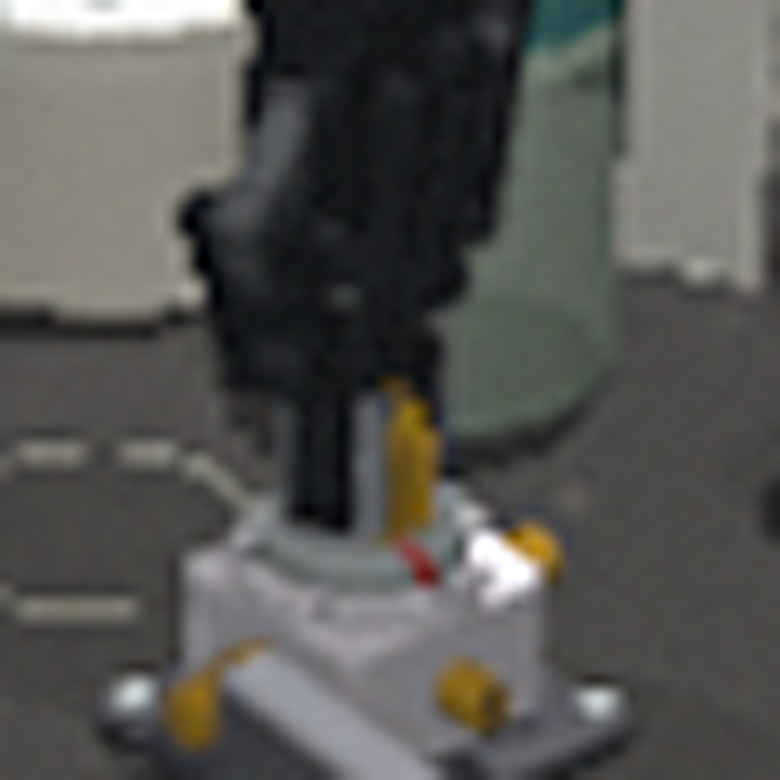

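```bash
python3 -m handwheel '0 0 0 0 0 0 40; 0 0 0 0 0 0 60; 0 0 0 0 0 0 60; 0 0 0 0 0 0 60'; python3 m.py; python3 -m handwheel '0 0 -40 0 0 0 60; 0 0 -90 0 0 0 70; 0 0 -140 0 0 0 85; 0 0 -140 0 0 0 85;0 0 -140 0 0 0 85'; python3 m.py;  python3 - <<'E'
from h import *
fs=[grab_frame("scene") for _ in range(3)]
s=dict(fs[0]); s["pixels"]=np.mean([f["pixels"] for f in fs],0).astype(np.uint8)
crop(s,(302,170),25,15,"g.png")
E
```

```text
clock: 8.15
tcp_pos: [0.5681, -0.2062, 0.0581]
orientation: [2.474, -1.936, -0.001]
contact_force: [-0.2, -0.4, -0.7]
grip_width: 0.0599
jaw -76.1 F [ 0.48 -0.48 -0.1 ] M [ 0.029 -0.018 -0.001] Ftool [ 0.58 -0.35  0.1 ] [ 0.5684 -0.2063  0.0583] 0.06038803165962168 tau7 -0.0 t 8.3
clock: 8.93
tcp_pos: [0.568, -0.2063, 0.1979]
orientation: [2.474, -1.936, -0.001]
contact_force: [-0.4, 0.1, -0.7]
grip_width: 0.085
jaw -76.09 F [ 0.01  0.29 -0.01] M [ 0.011  0.006 -0.011] Ftool [-0.28 -0.08  0.01] [ 0.5675 -0.2061  0.1966] 0.08476643029066863 tau7 -0.001 t 9.075
```

View pics/g.png

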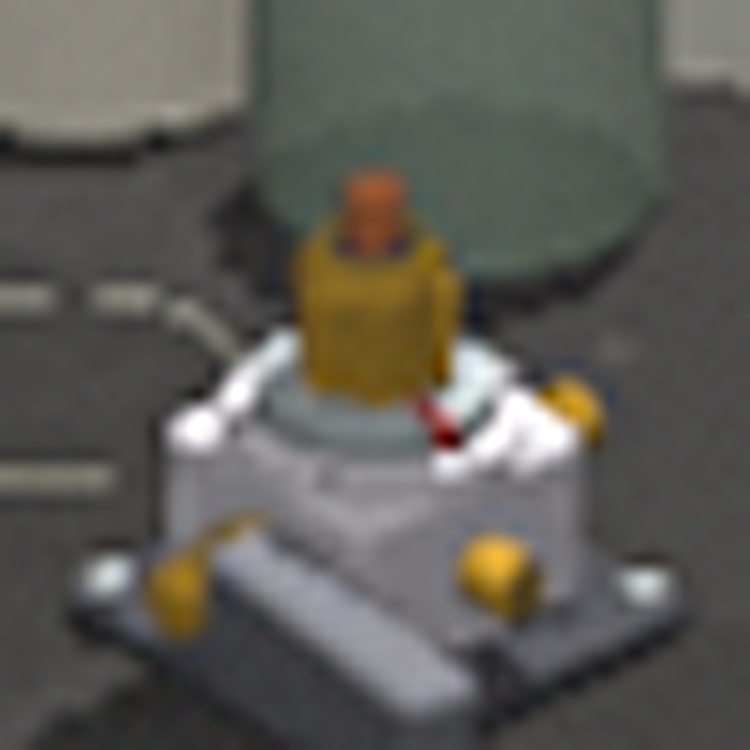

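```bash
cat > go.py <<'E'
from h import *
import sys
x,y,z,j=map(float,sys.argv[1:5]); o=readout.get_obs(); M=R.from_rotvec(o["orientation"]).as_matrix(); ja=np.degrees(np.arctan2(M[1,0],M[0,0]))
print("shift mm",(M.T@(np.array([x,y,z])-o["tcp_pos"])*1000).round(1),"turn z",round((ja-j+180)%360-180,1),"joints",o["joints"].round(2))
E
python3 go.py .475 -.071 .197 -108.5
```

```text
shift mm [-153.6   57.8    0.4] turn z 32.4 joints [ 0.41  0.41 -0.22  1.75  0.1   1.   -1.17]
```

```bash
python3 -m handwheel '-40 15 0 0 0 8 85; -80 30 0 0 0 16 85; -120 45 0 0 0 24 85; -153 58 0 0 0 32 85; -153 58 0 0 0 32.5 85; -153 58 0 0 0 32.5 85'; python3 m.py
python3 - <<'E'
from h import *
fs=[grab_frame("scene") for _ in range(4)]
s=dict(fs[0]); s["pixels"]=np.mean([f["pixels"] for f in fs],0).astype(np.uint8)
o=crop(s,(302,170),25,15,"g1.png"); cv2.imwrite("pics/g2.png",s["pixels"][:,:,::-1])
ts=[grab_frame("top") for _ in range(4)]
t=dict(ts[0]); t["pixels"]=np.mean([f["pixels"] for f in ts],0).astype(np.uint8)
crop(t,(369,148),25,15,"g3.png")
cv2.imwrite("pics/g4.png",cv2.resize(np.hstack([cv2.imread("pics/g1.png"),cv2.imread("pics/g3.png")]),(800,400)))
st=np.array(px((272,145),301,125)); off=st-proj(s,[.569,-.2063,.094])[0]; print("off",off)
# predictions at t0 for dot at angle, crop S coordinates
for a in(194,227,240,252,257):
  q=np.radians(a); uv=proj(s,[.569+.012*np.cos(q),-.2063+.012*np.sin(q),.082])[0]+off
  print(a,"t0 crop",((uv-(272,145)+.5)*10).round(0),"g1 crop",((uv-np.array(o)+.5)*15).round(0))
for a in(155,160,165,170):
  q=np.radians(a); uv=proj(s,[.569+.021*np.cos(q),-.2063+.021*np.sin(q),.055])[0]+off
  print(a,"mark t0",((uv-(272,145)+.5)*10).round(0),"g1",((uv-np.array(o)+.5)*15).round(0))
E
```

```text
clock: 9.98
tcp_pos: [0.4758, -0.0722, 0.1983]
orientation: [-1.835, 2.55, -0.001]
contact_force: [0.3, -0.2, -0.6]
grip_width: 0.0847
jaw -108.64 F [ 0.22 -0.22  0.35] M [-0.025  0.014  0.015] Ftool [ 0.14 -0.28 -0.35] [ 0.4759 -0.0727  0.1982] 0.08519404960960487 tau7 0.013 t 10.125
off [ 0.19135358 -0.71192407]
194 t0 crop [342. 173.] g1 crop [439. 259.]
227 t0 crop [345. 161.] g1 crop [443. 241.]
240 t0 crop [342. 156.] g1 crop [438. 234.]
252 t0 crop [338. 152.] g1 crop [431. 229.]
257 t0 crop [335. 151.] g1 crop [428. 226.]
155 mark t0 [339. 284.] g1 [433. 427.]
160 mark t0 [344. 283.] g1 [442. 424.]
165 mark t0 [350. 281.] g1 [450. 421.]
170 mark t0 [355. 279.] g1 [457. 418.]
```

View pics/g4.png

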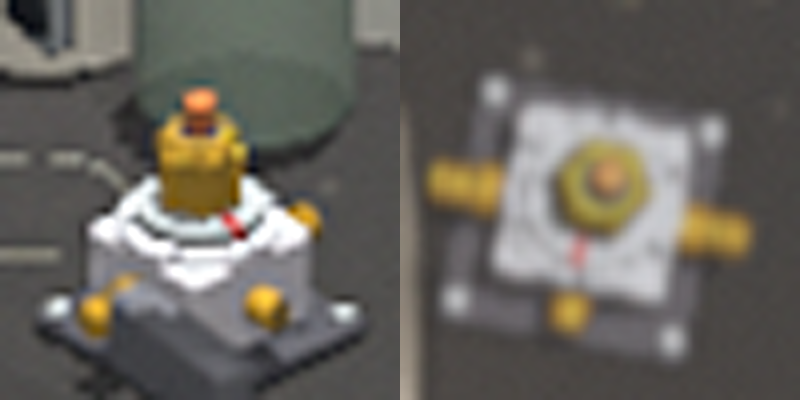

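View pics/g2.png

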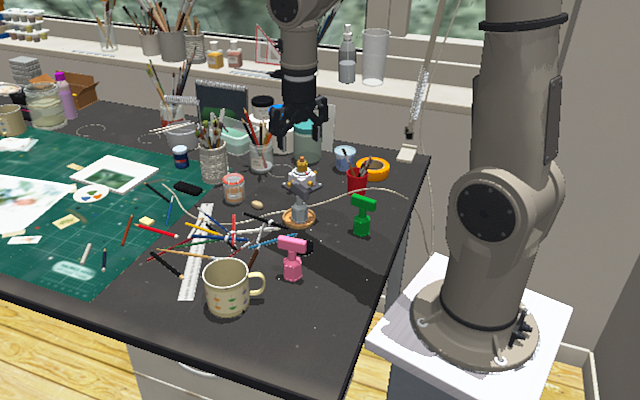

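Run:
```python
from h import *
s=cv2.imread("pics/g2.png"); t0=cv2.imread("pics/scene0.png")
A=[cv2.resize(i[152:182,290:320],(400,400),interpolation=cv2.INTER_CUBIC) for i in(t0,s)]
cv2.imwrite("pics/z.png",np.hstack(A))
```

```text
(no output)
```

View pics/z.png

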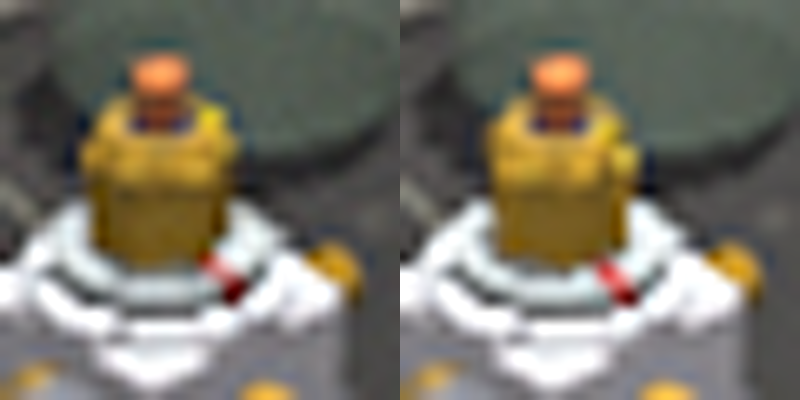

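Run:
```python
from h import *
s=grab_frame("scene"); print(unproj(s,(299.26,186.56),.105)); print("dish",unproj(s,np.array(px((270,183),292,340))-[.19,-.71],.012))
t=grab_frame("top"); off=np.array(px((339,118),310,268))-proj(t,[.569,-.2063,.094])[0]; print("offt",off)
DT=(286,155)
g=[unproj(t,np.array(px(DT,*q))-off,.105) for q in((330,165),(253,400))]; print(np.mean(g,0)); print("dish",unproj(t,np.array(px(DT,304,300))-off,.012))
im=cv2.imread("pics/scene0.png"); cv2.imwrite("pics/y.png",cv2.resize(im[170:240,265:335],(700,700),interpolation=cv2.INTER_CUBIC))
cv2.imwrite("pics/y2.png",rect(t,(.475,-.071),.105,.05,600))
t0=dict(t); t0["pixels"]=cv2.imread("pics/top0.png")[:,:,::-1]; cv2.imwrite("pics/y2.png",rect(t0,(.475,-.071),.105,.05,600))
```

```text
[ 0.47258456 -0.06851124  0.105     ]
dish [ 0.47704072 -0.07043574  0.012     ]
offt [-0.35932458  0.30821516]
[ 0.47400443 -0.07053168  0.105     ]
dish [ 0.47736858 -0.07369517  0.012     ]
```

View pics/y.png

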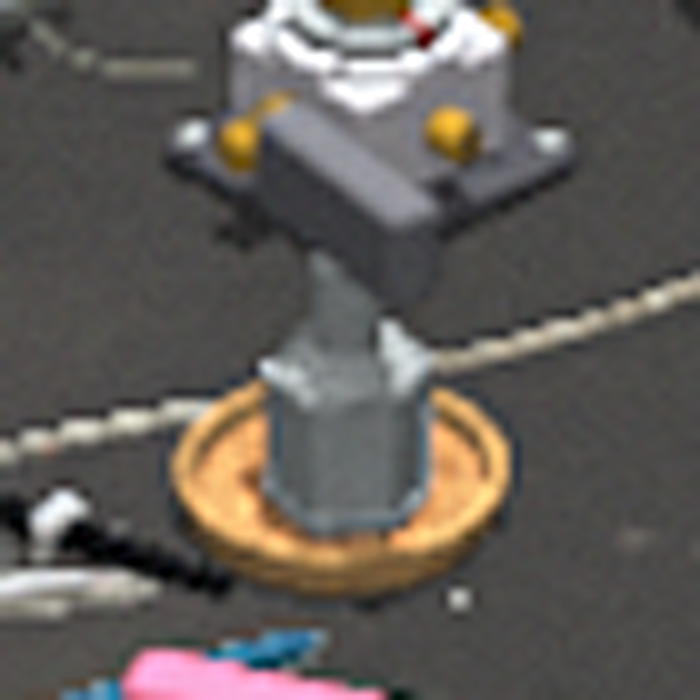

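View pics/y2.png

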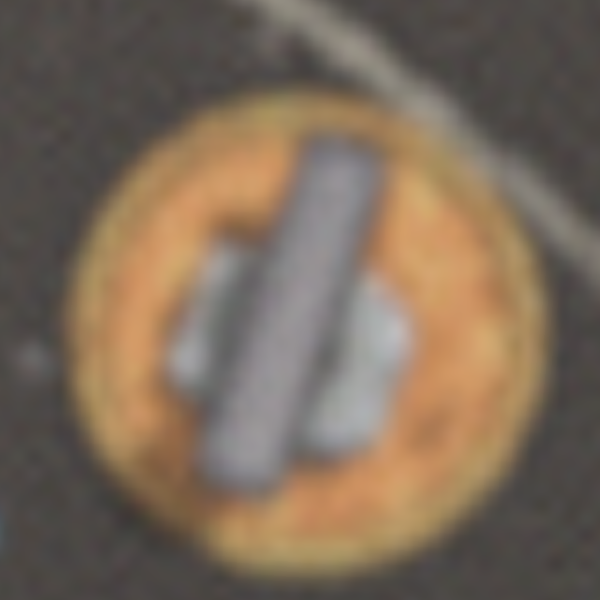

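```bash
python3 go.py .4735 -.0705 .077 -106.5
```

```text
shift mm [ -0.6   2.2 121.3] turn z -2.1 joints [ 0.19  0.21 -0.19  2.03  0.05  0.91 -1.92]
```

```bash
python3 -m handwheel '-0.6 2 40 0 0 -2 70; -0.6 2 80 0 0 -2 60; -0.6 2 110 0 0 -2 45; -0.6 2 121 0 0 -2 40; -0.6 2 121 0 0 -2 40; -0.6 2 121 0 0 -2 40' 40; python3 m.py
python3 - <<'E'
from h import *
s=grab_frame("scene"); crop(s,(300,190),40,10,"i.png")
E
```

```text
clock: 11.38
tcp_pos: [0.4747, -0.0706, 0.0784]
orientation: [-1.877, 2.518, -0.002]
contact_force: [0.5, 0.8, 0.5]
grip_width: 0.0398
jaw -106.6 F [-0.32 -0.01  0.4 ] M [-0.026  0.015  0.032] Ftool [ 0.1  0.3 -0.4] [ 0.4745 -0.0706  0.0783] 0.03971218430710879 tau7 0.002 t 11.525
```

View pics/i.png

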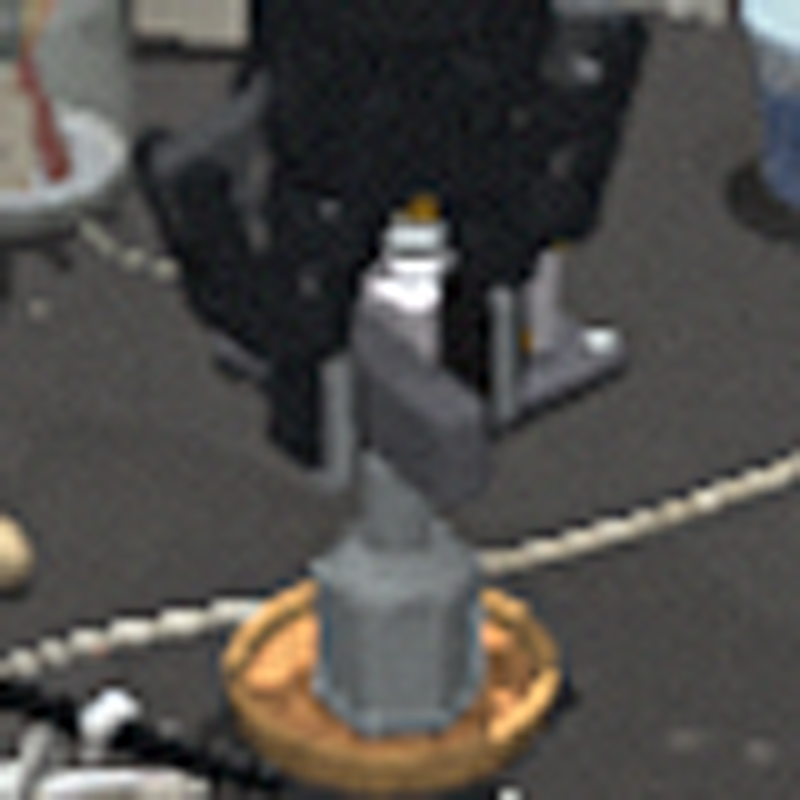

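```bash
python3 -m handwheel '0 0 0 0 0 0 25; 0 0 0 0 0 0 10; 0 0 0 0 0 0 5; 0 0 0 0 0 0 5; 0 0 0 0 0 0 5' 60; python3 m.py; python3 -m handwheel '0 0 -15 0 0 0 5; 0 0 -40 0 0 0 5; 0 0 -80 0 0 0 5; 0 0 -120 0 0 0 5; 0 0 -125 0 0 0 5; 0 0 -125 0 0 0 5;0 0 -125 0 0 0 5'; python3 m.py;python3 - <<'E'
from h import *
s=grab_frame("scene"); crop(s,(300,180),55,7,"j.png"); crop(grab_frame("top"),(316,185),30,10,"j2.png")
E
```

```text
clock: 12.2
tcp_pos: [0.4739, -0.0707, 0.0776]
orientation: [-1.877, 2.519, -0.001]
contact_force: [-1.6, -0.7, 5.9]
grip_width: 0.0149
jaw -106.6 F [-0.78 -0.45  5.61] M [-0.247  0.202 -0.041] Ftool [ 0.66  0.61 -5.61] [ 0.4739 -0.0707  0.0776] 0.014871694318661128 tau7 0.021 t 12.35
clock: 13.22
tcp_pos: [0.4725, -0.0705, 0.2009]
orientation: [1.876, -2.517, -0.003]
contact_force: [-0.4, -0.3, -1.6]
grip_width: 0.015
jaw -106.59 F [ 0.13 -0.06 -2.15] M [ 0.023 -0.01  -0.011] Ftool [ 0.02 -0.14  2.15] [ 0.473  -0.0705  0.2012] 0.015206982710615567 tau7 -0.0 t 13.375
```

View pics/j.png

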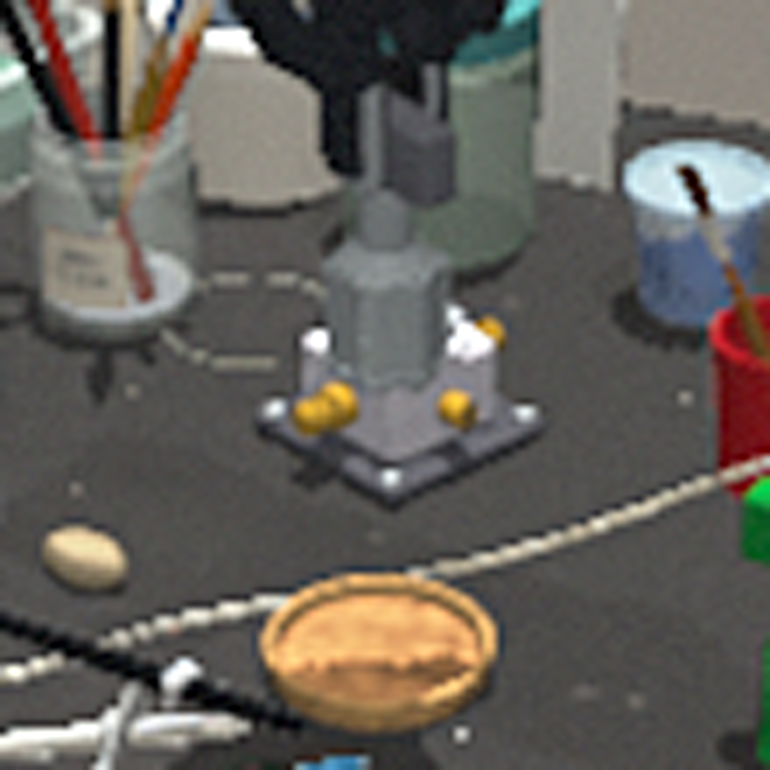

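Run:
```python
from h import *
o=readout.get_obs(); M=R.from_rotvec(o["orientation"]).as_matrix(); s=grab_frame("scene")
im=s["pixels"][125:235,245:355,::-1]; cv2.imwrite("pics/k.png",cv2.resize(im[15:65,30:80],(750,750),interpolation=cv2.INTER_CUBIC))
for d in(-.004,0,.004):
  p=o["tcp_pos"]+d*M[:,1]
  for z in (0,.04,.06): print(d,z,((proj(s,[p[0],p[1],.1288+z])[0]+[.19,-.71]-[275,140]+.5)*15).round(0))
```

```text
-0.004 0 [362. 550.]
-0.004 0.04 [360. 329.]
-0.004 0.06 [359. 215.]
0 0 [377. 561.]
0 0.04 [375. 339.]
0 0.06 [374. 225.]
0.004 0 [392. 571.]
0.004 0.04 [391. 348.]
0.004 0.06 [390. 234.]
```

View pics/k.png

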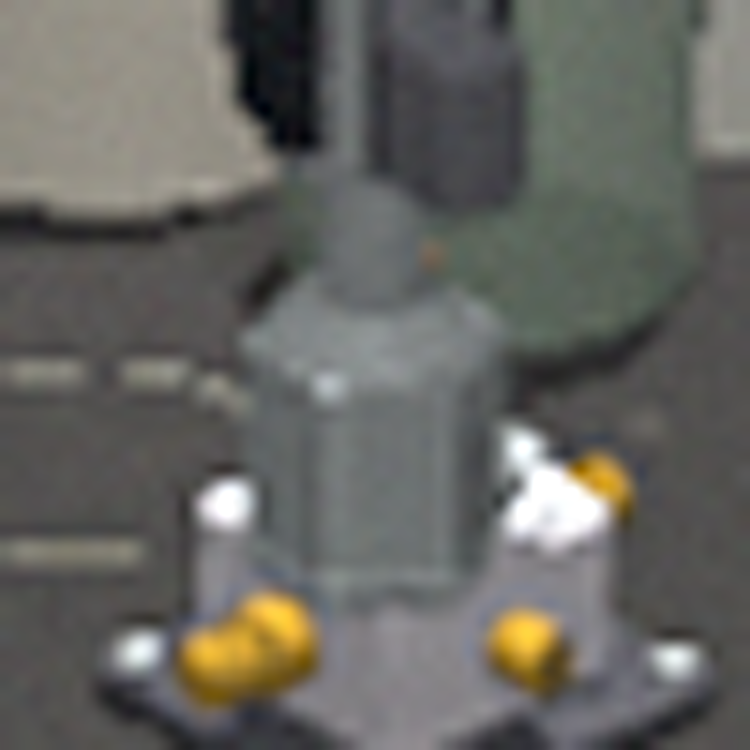

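```bash
python3 go.py .569 -.2063 .201 -76.1
```

```text
shift mm [ 102.9 -130.3    0.7] turn z -30.5 joints [ 0.19  0.2  -0.2   2.03  0.05  0.92 -1.89]
```

```bash
python3 -m handwheel '26 -33 0 0 0 -8 5; 52 -65 0 0 0 -16 5; 78 -98 0 0 0 -24 5; 103 -130 0 0 0 -30.5 5; 103 -130 0 0 0 -30.5 5; 103 -130 0 0 0 -30.5 5;103 -130 0 0 0 -30.5 5'; python3 m.py; python3 go.py .569 -.2063 .195 -76.1;python3 - <<'E'
from h import *
s=grab_frame("scene"); crop(s,(302,150),40,10,"l.png")
E
```

```text
clock: 14.4
tcp_pos: [0.5685, -0.2051, 0.2022]
orientation: [-2.475, 1.935, 0.001]
contact_force: [0.3, 0.5, -2.2]
grip_width: 0.0152
jaw -76.04 F [ 0.48  0.13 -2.09] M [0.025 0.006 0.011] Ftool [-0.01 -0.5   2.09] [ 0.5687 -0.2056  0.2025] 0.014689544320258307 tau7 -0.005 t 14.55
shift mm [ 0.8 -0.1  7.5] turn z 0.1 joints [ 0.4   0.4  -0.2   1.75  0.09  1.   -1.16]
```

View pics/l.png

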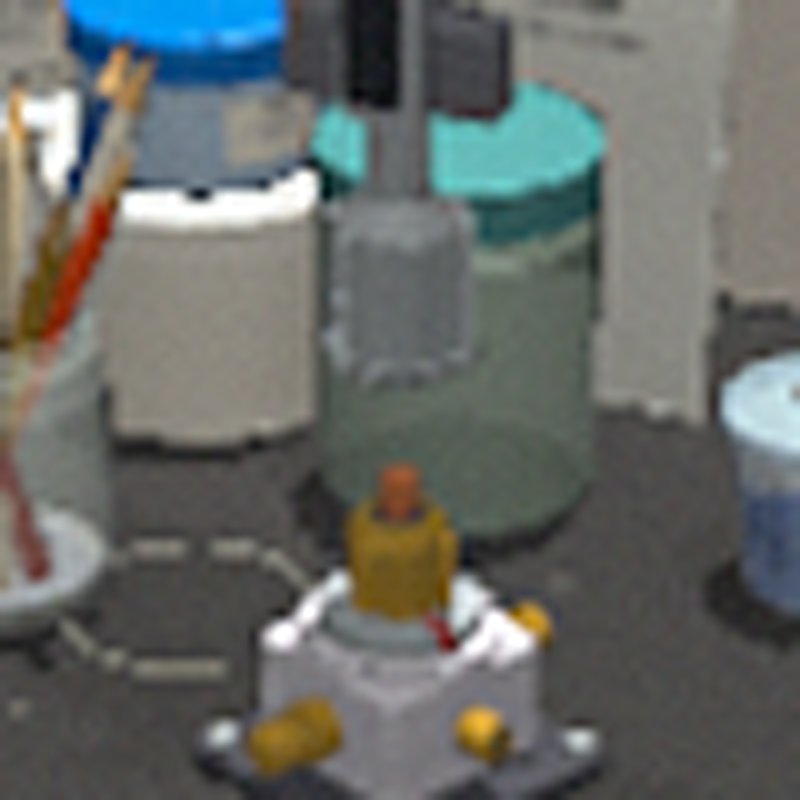

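```bash
python3 -m handwheel '0.8 0 20 0 0 0 5; 0.8 0 40 0 0 0 5; 0.8 0 46 0 0 0 5; 0.8 0 49 0 0 0 5; 0.8 0 52 0 0 0 5;0.8 0 52 0 0 0 5'; python3 m.py;python3 - <<'E'
from h import *
s=grab_frame("scene"); crop(s,(302,155),35,11,"n.png")
E
```

```text
clock: 15.35
tcp_pos: [0.5692, -0.2072, 0.1506]
orientation: [-2.474, 1.936, -0.001]
contact_force: [-0.1, 0.7, -1.3]
grip_width: 0.0153
jaw -76.1 F [-0.31  0.17 -1.86] M [ 0.019 -0.01   0.015] Ftool [-0.24  0.26  1.86] [ 0.5693 -0.2072  0.1507] 0.014850402443053856 tau7 -0.0 t 15.5
```

View pics/n.png

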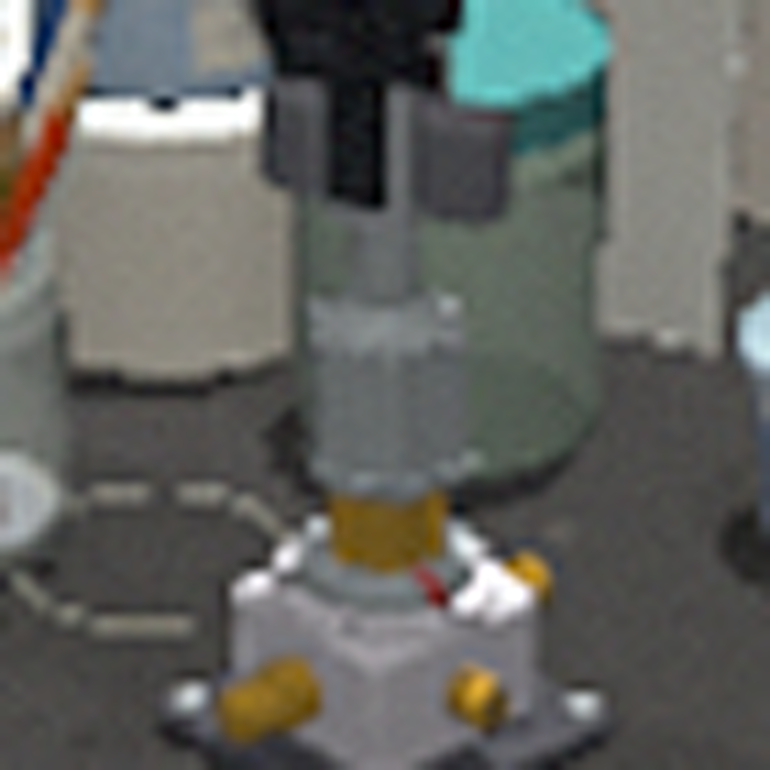

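```bash
python3 -m handwheel '0 0 3 0 0 0 5; 0 0 6 0 0 0 5; 0 0 8 0 0 0 5; 0 0 8 0 0 0 5'; python3 m.py
```

```text
clock: 16.05
tcp_pos: [0.569, -0.2069, 0.142]
orientation: [-2.474, 1.936, 0.001]
contact_force: [0.0, -0.3, -2.4]
grip_width: 0.015
jaw -76.09 F [ 0.35  0.14 -2.41] M [ 0.139 -0.059  0.014] Ftool [-0.06 -0.37  2.41] [ 0.5691 -0.2071  0.1423] 0.014649833844184638 tau7 -0.005 t 16.2
```

```bash
python3 -m handwheel '0 0 3 0 0 0 5; 0 0 5 0 0 0 5; 0 0 7 0 0 0 5; 0 0 7 0 0 0 5'; python3 m.py
```

```text
clock: 16.7
tcp_pos: [0.569, -0.207, 0.135]
orientation: [-2.474, 1.936, 0.001]
contact_force: [0.4, 1.1, -2.1]
grip_width: 0.0151
jaw -76.09 F [ 0.43  0.95 -2.71] M [ 0.215 -0.096  0.023] Ftool [-0.82 -0.65  2.71] [ 0.5691 -0.2071  0.1353] 0.015057114462063401 tau7 -0.008 t 16.85
```

```bash
python3 -m handwheel '0 0 0 0 0 4 5; 0 0 0 0 0 8 5; 0 0 0 0 0 12 5; 0 0 0 0 0 16 5; 0 0 0 0 0 20 5; 0 0 0 0 0 20 5'; python3 m.py;python3 - <<'E'
from h import *
s=grab_frame("scene"); crop(s,(302,165),30,13,"o.png")
E
```

```text
clock: 17.6
tcp_pos: [0.5694, -0.2066, 0.1355]
orientation: [-2.102, 2.334, -0.0]
contact_force: [0.5, 2.3, -1.7]
grip_width: 0.0149
jaw -95.99 F [ 1.44  2.58 -1.25] M [ 0.607 -0.371  0.299] Ftool [-2.72 -1.16  1.25] [ 0.5694 -0.2067  0.1354] 0.014938757398442372 tau7 -0.291 t 17.75
```

View pics/o.png

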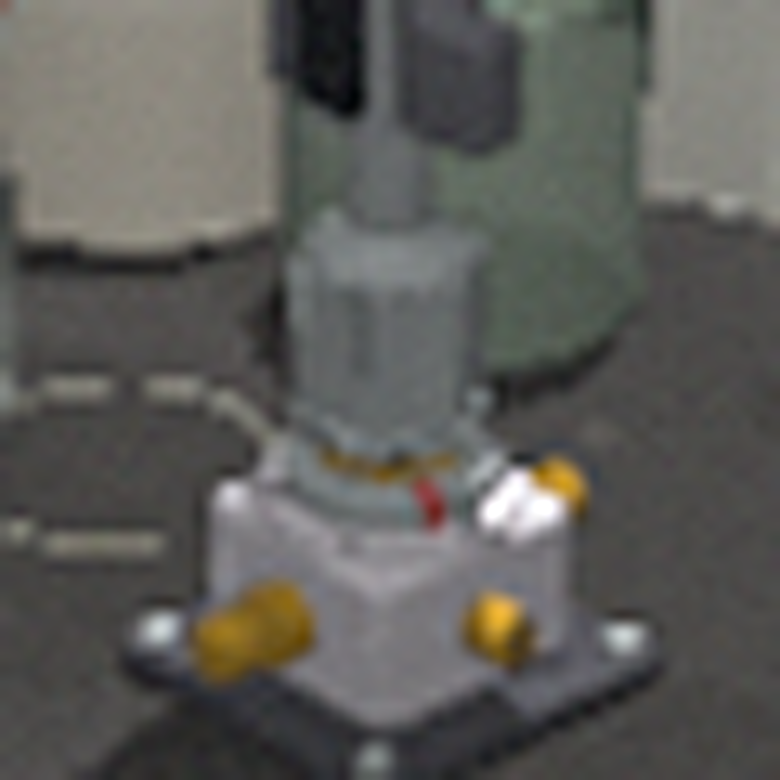

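```bash
cat > mk.py <<'E'
from h import *
def ang(s):
    x0,y0=290,160; sub=s["pixels"][y0:y0+30,x0:x0+30].astype(float)
    w=sub[...,0]-np.maximum(sub[...,1],sub[...,2])*1.25; w[w<25]=0
    # exclude the stub (orange): require b close to g
    w[(sub[...,1]-sub[...,2])>35]=0
    v,u=np.mgrid[y0:y0+30,x0:x0+30]; c=np.array([(w*u).sum(),(w*v).sum()])/w.sum()
    p=unproj(s,c-[.19,-.71],.055)-[.569,-.2063,.055]
    return np.degrees(np.arctan2(p[1],p[0]))%360, np.hypot(p[0],p[1])*1000, c, (w>0).sum()
if __name__=="__main__":
    f=grab_frame("scene")
    for n in("scene0.png","g2.png"):
        g=dict(f); g["pixels"]=cv2.imread("pics/"+n)[:,:,::-1]; print(n,ang(g))
    fs=[grab_frame("scene") for _ in range(3)]; f["pixels"]=np.mean([q["pixels"] for q in fs],0); print("now",ang(f))
E
python3 mk.py
```

```text
scene0.png (np.float64(251.1146293754456), np.float64(10.013058819456239), array([304.70288858, 168.59766162]), np.int64(7))
g2.png (np.float64(221.203806875862), np.float64(8.0447298765393), array([304.62303194, 169.4925776 ]), np.int64(10))
now (np.float64(148.97495195374967), np.float64(20.554717724864393), array([304.56762054, 173.04508036]), np.int64(4))
```

```bash
sed -i 's/x0,y0=290,160/x0,y0=290,168/' mk.py; python3 mk.py
```

```text
scene0.png (np.float64(164.98200255698623), np.float64(19.921470321585392), array([306.23192771, 172.42269076]), np.int64(4))
g2.png (np.float64(159.13975682282123), np.float64(20.474942118115106), array([305.73703478, 172.72361196]), np.int64(6))
now (np.float64(148.95197872238734), np.float64(20.56242057303009), array([304.56590371, 173.04696133]), np.int64(4))
```

```bash
python3 -m handwheel '0 0 0 0 0 5 5; 0 0 0 0 0 10 5; 0 0 0 0 0 15 5; 0 0 0 0 0 20 5; 0 0 0 0 0 25 5; 0 0 0 0 0 30 5;0 0 0 0 0 36 5; 0 0 0 0 0 36 5'; python3 m.py; python3 mk.py
python3 - <<'E'
from h import *
s=grab_frame("scene"); crop(s,(302,165),30,13,"p.png")
E
```

```text
clock: 19.2
tcp_pos: [0.5693, -0.2068, 0.1354]
orientation: [-1.277, 2.87, -0.0]
contact_force: [2.6, 4.1, -0.6]
grip_width: 0.0149
jaw -131.99 F [ 2.25  4.17 -0.43] M [ 1.133 -0.591  0.22 ] Ftool [-4.61  1.12  0.43] [ 0.5693 -0.2068  0.1354] 0.014844421299648065 tau7 -0.223 t 19.35
scene0.png (np.float64(164.98200255698623), np.float64(19.921470321585392), array([306.23192771, 172.42269076]), np.int64(4))
g2.png (np.float64(159.13975682282123), np.float64(20.474942118115106), array([305.73703478, 172.72361196]), np.int64(6))
now (np.float64(114.51330759167872), np.float64(21.907708090878305), array([300.        , 173.49631528]), np.int64(4))
```

View pics/p.png

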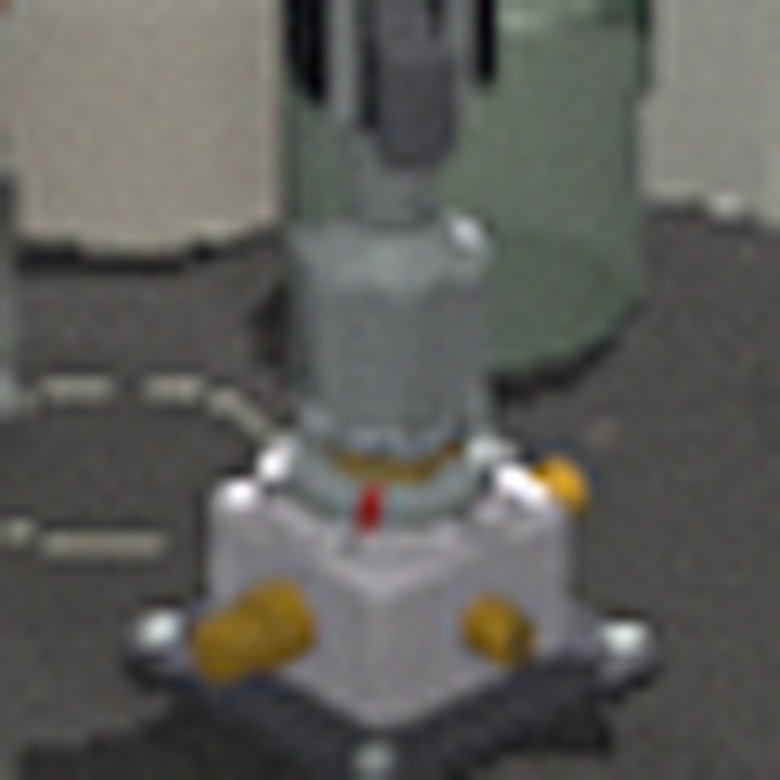

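```bash
python3 -m handwheel '0 0 0 0 0 4 5; 0 0 0 0 0 9 5; 0 0 0 0 0 9 5; 0 0 0 0 0 9 5'; python3 m.py; python3 mk.py | tail -1
python3 - <<'E'
from h import *
s=grab_frame("scene"); crop(s,(302,165),30,13,"q.png")
E
```

```text
clock: 20.1
tcp_pos: [0.5692, -0.2069, 0.1354]
orientation: [-1.05, 2.961, 0.0]
contact_force: [3.7, 5.0, -0.5]
grip_width: 0.015
jaw -140.96 F [2.1  4.61 0.47] M [ 1.309 -0.64   0.2  ] Ftool [-4.53  2.26 -0.47] [ 0.5693 -0.2069  0.1354] 0.014925565430620734 tau7 -0.238 t 20.25
now (np.float64(105.66702641675003), np.float64(21.914138455497525), array([298.80908712, 173.32346811]), np.int64(4))
```

View pics/q.png

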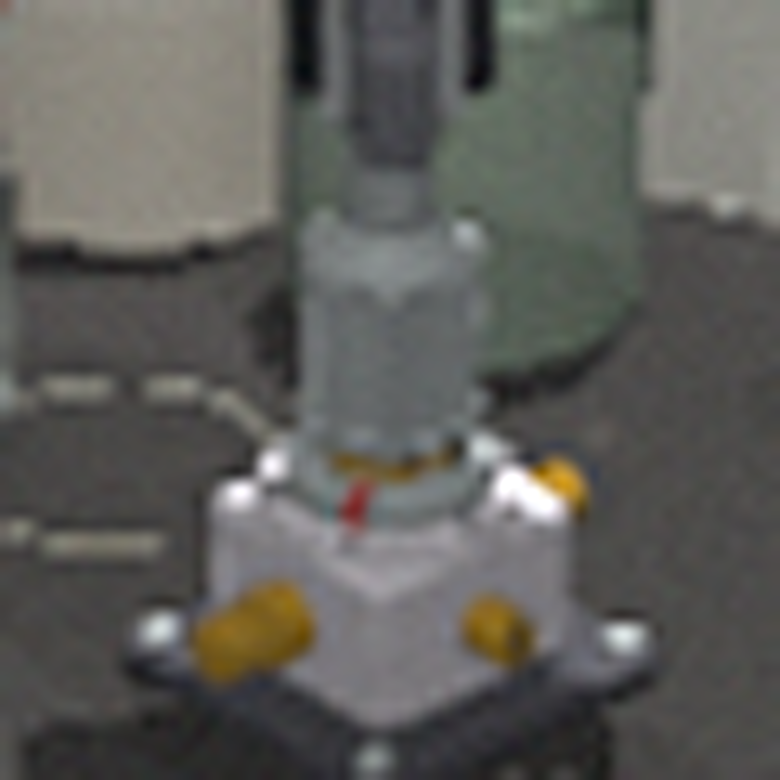

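```bash
python3 -m handwheel '0 0 0 0 0 -3 5; 0 0 0 0 0 -8 5; 0 0 0 0 0 -8 5'; python3 m.py; python3 mk.py | tail -1; python3 -m handwheel '0 0 -6 0 0 0 5; 0 0 -12 0 0 0 5; 0 0 -18 0 0 0 5; 0 0 -24 0 0 0 5; 0 0 -40 0 0 0 5; 0 0 -65 0 0 0 5;0 0 -65 0 0 0 5'; python3 m.py; python3 mk.py | tail -1; python3 go.py .476 -.0725 .201 -109;  python3 - <<'E'
from h import *
s=grab_frame("scene"); crop(s,(302,155),40,10,"r.png")
E
```

```text
clock: 20.88
tcp_pos: [0.5692, -0.207, 0.1354]
orientation: [-1.254, 2.88, 0.0]
contact_force: [3.5, 4.3, 1.0]
grip_width: 0.0152
jaw -133.01 F [2.61 4.4  0.34] M [ 1.345 -0.715  0.018] Ftool [-5.    1.09 -0.33] [ 0.5693 -0.207   0.1355] 0.015326755459523896 tau7 -0.026 t 21.025
now (np.float64(105.64397072122365), np.float64(20.769617558784894), array([298.95966871, 173.12675549]), np.int64(5))
clock: 22.1
tcp_pos: [0.5704, -0.2081, 0.2031]
orientation: [-1.248, 2.879, -0.005]
contact_force: [0.4, -0.3, -2.1]
grip_width: 0.0151
jaw -133.1 F [ 0.09  0.12 -2.38] M [-0.002  0.023 -0.02 ] Ftool [-0.15  0.02  2.38] [ 0.5684 -0.2071  0.1997] 0.015074435302547425 tau7 0.001 t 22.25
now (np.float64(105.56689234649579), np.float64(21.71206750835017), array([298.82319774, 173.28634716]), np.int64(4))
shift mm [-35.  159.5  -1.4] turn z -24.1 joints [ 0.21  0.39  0.04  1.76 -0.02  0.99 -2.06]
```

View pics/r.png

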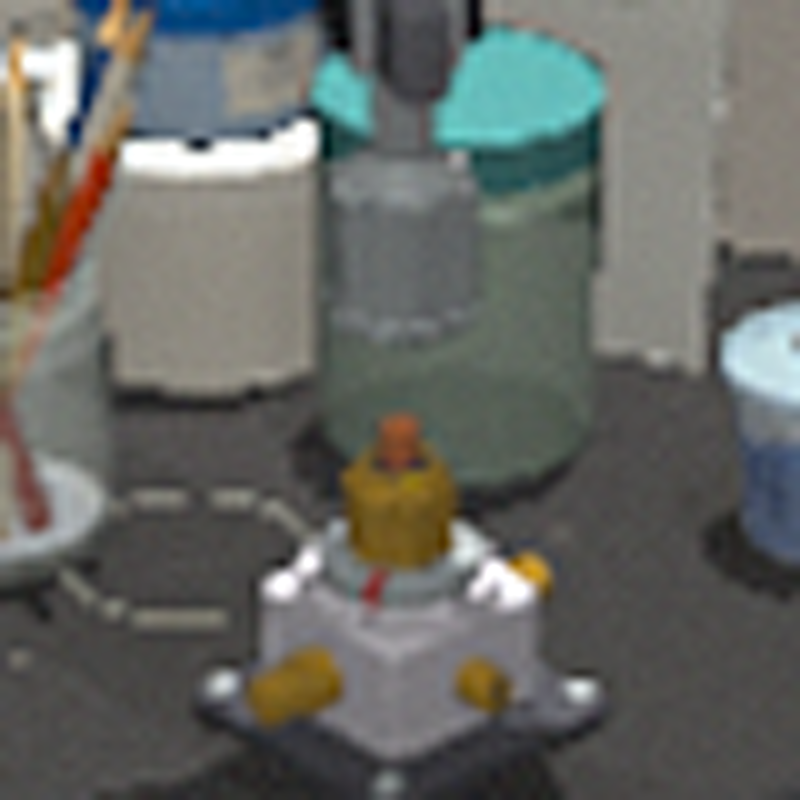

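```bash
python3 -m handwheel '-9 40 0 0 0 -6 5; -18 80 0 0 0 -12 5; -27 120 0 0 0 -18 5; -35 160 0 0 0 -24 5; -35 160 0 0 0 -24 5; -35 160 0 0 0 -24 5'; python3 m.py; python3 go.py .477 -.0725 .080 -109;python3 - <<'E'
from h import *
s=grab_frame("scene"); crop(s,(300,180),55,7,"s.png")
E
```

```text
clock: 23.25
tcp_pos: [0.4766, -0.0728, 0.2004]
orientation: [-1.821, 2.56, -0.001]
contact_force: [0.2, -0.3, -2.5]
grip_width: 0.0151
jaw -109.21 F [ 0.42 -0.2  -2.23] M [-0.022 -0.012  0.038] Ftool [ 0.05 -0.46  2.23] [ 0.4767 -0.0733  0.2002] 0.01485165623056703 tau7 -0.002 t 23.4
shift mm [ -0.9  -0.  120.2] turn z -0.2 joints [ 0.11  0.2  -0.1   2.03  0.02  0.91 -1.91]
```

View pics/s.png

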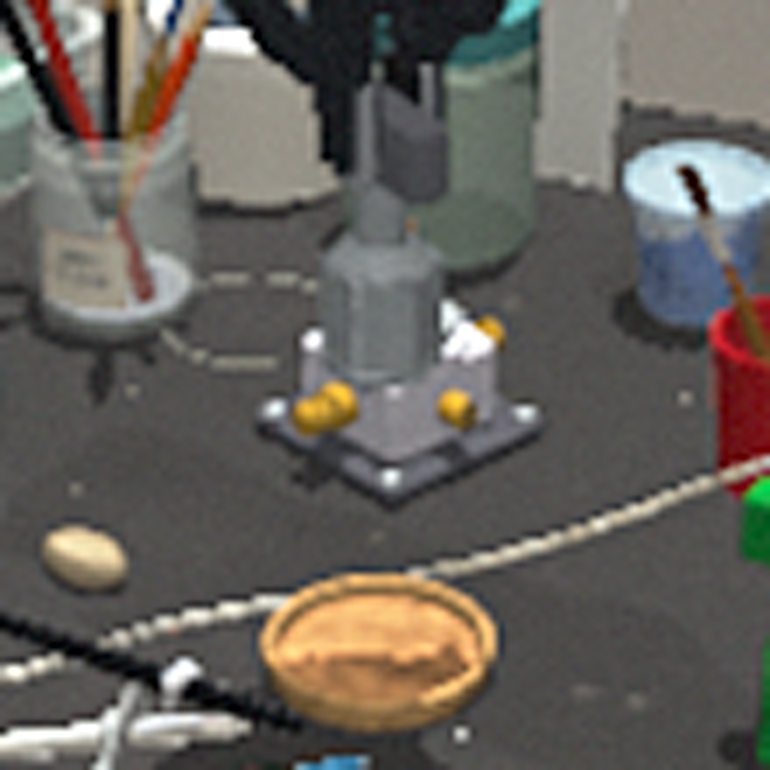

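```bash
python3 -m handwheel '-0.5 0 40 0 0 0 5; -0.5 0 80 0 0 0 5; -0.5 0 105 0 0 0 5; -0.5 0 114 0 0 0 5; -0.5 0 118 0 0 0 5; -0.5 0 121 0 0 0 5; -0.5 0 121 0 0 0 5'; python3 m.py
```

```text
clock: 24.32
tcp_pos: [0.4768, -0.0719, 0.0799]
orientation: [-1.822, 2.559, -0.001]
contact_force: [-0.2, -0.6, -1.9]
grip_width: 0.0148
jaw -109.09 F [ 0.48  0.05 -2.1 ] M [ 0.007 -0.016 -0.018] Ftool [-0.2  -0.43  2.1 ] [ 0.4767 -0.0718  0.0798] 0.015130662283306794 tau7 0.0 t 24.475
```

```bash
python3 -m handwheel '0 0 1.5 0 0 0 5; 0 0 2.5 0 0 0 5; 0 0 2.5 0 0 0 5'; python3 m.py
```

```text
clock: 24.85
tcp_pos: [0.4767, -0.0718, 0.0776]
orientation: [-1.822, 2.559, -0.001]
contact_force: [-1.8, -0.1, 7.3]
grip_width: 0.0148
jaw -109.1 F [-2.   -0.01  6.4 ] M [ 0.015  0.564 -0.001] Ftool [ 0.67  1.88 -6.4 ] [ 0.4767 -0.0718  0.0776] 0.014894968028181915 tau7 -0.002 t 25.0
```

```bash
python3 -m handwheel '0 0 -0.5 0 0 0 20; 0 0 -0.5 0 0 0 30; 0 0 -0.5 0 0 0 45; 0 0 -0.5 0 0 0 55'; python3 m.py;  python3 -m handwheel '0 0 -20 0 0 0 60; 0 0 -50 0 0 0 60; 0 0 -100 0 0 0 60; 0 0 -150 0 0 0 60;0 0 -150 0 0 0 60;0 0 -150 0 0 0 60'; python3 m.py; python3 mk.py|tail -1
python3 - <<'E'
from h import *
s=grab_frame("scene"); crop(s,(300,190),50,7,"u.png"); t=grab_frame("top"); crop(t,(340,165),60,6,"u2.png")
cv2.imwrite("pics/u3.png",s["pixels"][:,:,::-1])
E
```

```text
clock: 25.5
tcp_pos: [0.4763, -0.0718, 0.0773]
orientation: [1.822, -2.559, -0.0]
contact_force: [0.0, 0.7, -0.3]
grip_width: 0.0551
jaw -109.09 F [ 0.25 -0.2  -0.45] M [ 0.018 -0.002  0.012] Ftool [ 0.11 -0.3   0.45] [ 0.4763 -0.0718  0.0773] 0.055044427082445224 tau7 0.0 t 25.65
clock: 26.4
tcp_pos: [0.4759, -0.0718, 0.2269]
orientation: [1.822, -2.559, -0.0]
contact_force: [-0.3, 0.3, 0.7]
grip_width: 0.06
jaw -109.09 F [-0.3  -0.1  -0.19] M [ 0.01   0.02  -0.005] Ftool [0.19 0.26 0.2 ] [ 0.4754 -0.0718  0.2259] 0.05993284513393721 tau7 -0.001 t 26.55
now (np.float64(105.47640822633959), np.float64(19.780485168292508), array([299.07246377, 172.95369848]), np.int64(6))
```

View pics/u.png

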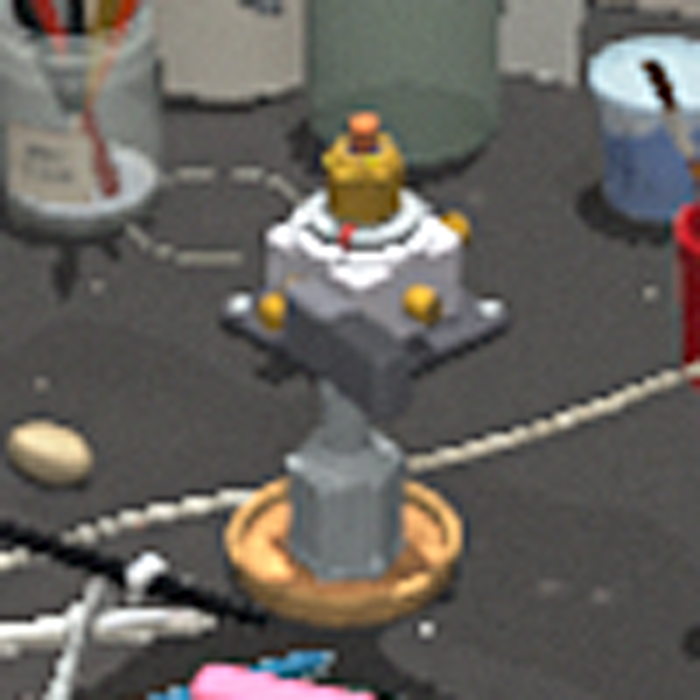

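View pics/u2.png

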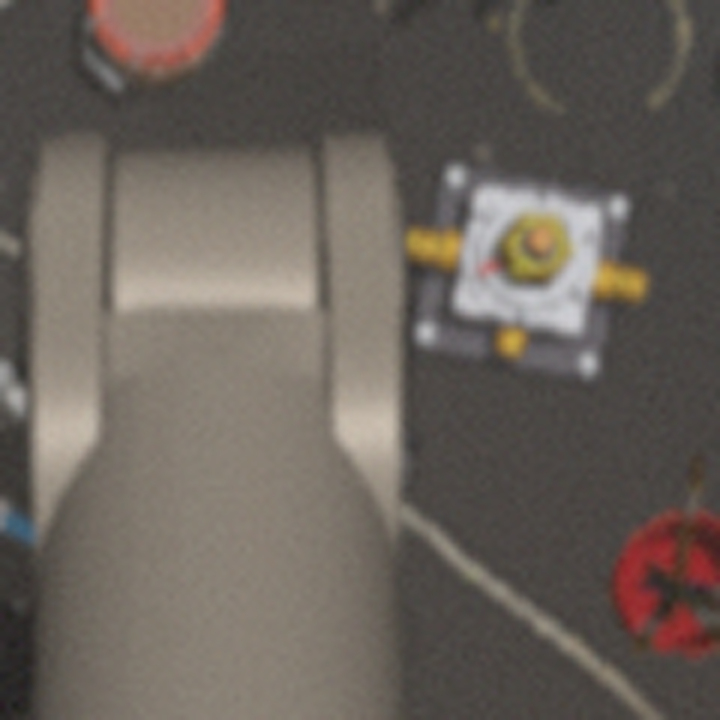

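View pics/u3.png

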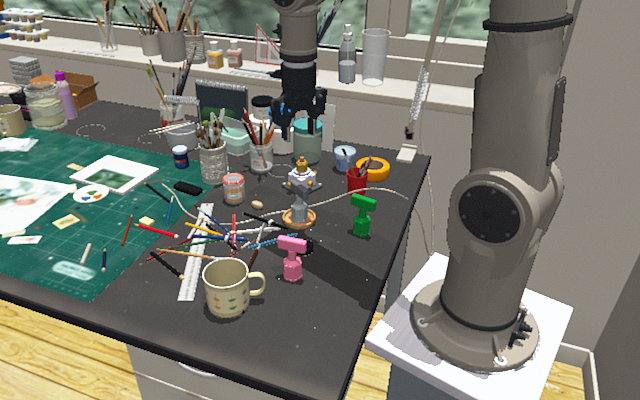

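```bash
python3 -c "
from bench import workorder
print(workorder.hand_in())"
```

```text
the job is handed in; nothing more can be done
None
```

I ran the nut down with the fingers, tightened it one flat with the spanner, stood the spanner back in its dish and handed the job in. The hand-in gives no verdict.

**Finger-tight:** I stopped once the turning moment jumped from about 0 to about 0.3 N m. By then the fingers had dragged the collar about 6 degrees. I ran one 5-degree step after the jump, before I had checked its reading, so that drag is a little more than needed. It is still under the 12-degree limit.

**One flat more:** The red mark now lines up with the next tick. The camera measures the collar about 59 degrees on from where it started, and that did not change after I lifted the spanner off or at the last check. The highest sideways force on the spanner was about 5 N.

**Spanner and scene:** The last picture shows the spanner upright inside its dish. I lowered it about 1 mm from the measured centre, and the gripper is open and clear at about 0.23 m. The tape, cup, pebble and mug look where they were. I judged that by eye and did not measure them.

**Checks that disagreed:**
- **Yellow dot:** My first reading, taken alone, would have put it about 60 degrees from the red mark after the nut seated. The later pictures fit about 35 degrees, which agrees with the moment jump and with the collar moving, so I took the nut as seated.
- **Seating torque:** The measured moment while the collar was dragging was 0.2 to 0.3 N m, below the stated 0.42. I did not find out why.

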